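# Empty the prism cell and hold it in the light path

## Task

Take the hollow glass prism cell by its two frosted end plates only, never touching its clear panes with the fingers, and tip it over the empty tub so that all four stone chips end up in that tub. Then bring the cell upright again and hold it in the light path for the blank reading: midway between lamp and light sensor, centred on the beam, with its clear panes facing lamp and sensor. Finish while still holding it there still in the air, without having knocked the rig or shifted anything else on the table.

Things in the scene. Friction and masses are not known exactly. Their poses are not given: they have to be found in the camera images.
- cell_mid (a point): Centre (half-way up) of the hollow glass prism cell, a V-shaped trough open at the top, 46 mm tall, 0.14 kg. z: up out of its mouth. Two upright flat FROSTED (matt whitish) end plates 66 mm wide, 46 mm tall, reaching the table, face its +y and -y, 48 mm apart over their outsides. Four stone chips lie in it; they slide out when it is tipped 100 to 115 degrees towards +x or -x.
- panes: The cell's two CLEAR panes (part of it; not for the fingers), facing +x and -x, axes as the cell's. They slope outwards 30 degrees from vertical, from an inner floor 20 x 40 mm, 6 mm up, to a mouth 66 mm wide, top edges 2 to 4 mm out past the plates' sides. Origin at the centre of the cell's underside.
- tub: The empty catch tub, fixed: open grey-beige plastic box 140 mm (its x) by 110 mm (y) by 50 mm high, walls and floor 4 mm. Two tubs of the same make, full of chips, stand by it; which of the three places it has varies. Origin at the centre of its underside, z up.
- full_a: A like tub (140 x 110 x 50 mm), fixed, full of brown chips to 34-45 mm height; leave alone. Origin at the centre of its underside.
- full_b: A like tub (140 x 110 x 50 mm), fixed, full of white chips to 34-45 mm height; leave alone. Origin at the centre of its underside.
- rig: Light rig, fixed: aluminium rail 360 mm along its x, 50 wide, 28 high, with two posts carrying a round dark lamp head (56 mm across) at the -x end and a grey box light sensor (56 mm, short black tube towards the lamp) at the +x end, on one axis 140 mm up, tops at 168 mm. Free gap between the heads 199 mm. Origin at the centre of its underside.
- beam (a point): Middle of the light path: half-way between lamp and sensor on their common axis, 140 mm above the table. Its x runs along the beam (level), z is up. The beam is 20 mm across and not visible; below it is only the rail.
- tape: Roll of masking tape lying flat, 90 mm across, 25 mm high; bystander. Origin at the centre of its underside.
- phone: Black phone lying flat, 72 x 148 x 9 mm; bystander. Origin at the centre of its underside.
- cup: Small red cup, 72 mm across, 85 mm tall; bystander. Origin at the centre of its underside.
- glue: White glue bottle, 56 mm across, 110 mm tall; bystander. Origin at the centre of its underside.
- hammer: Small hammer lying flat, 220 mm long along its x; bystander. Origin near its middle.
- chip1_mid (a point): Centre of one of the four loose stone chips (16 x 13 x 10 mm, about 10 g) that lie in the cell at the start, in two layers of two.
- chip2_mid (a point): Centre of one of the four loose stone chips (16 x 13 x 10 mm, about 10 g) that lie in the cell at the start, in two layers of two.
- chip3_mid (a point): Centre of one of the four loose stone chips (16 x 13 x 10 mm, about 10 g) that lie in the cell at the start, in two layers of two.
- chip4_mid (a point): Centre of one of the four loose stone chips (16 x 13 x 10 mm, about 10 g) that lie in the cell at the start, in two layers of two.
Mind the look-alikes: they are no part of the job. Leave any green look-alike of the tub alone.

How it is judged:
By the outcome, as a careful person would: the job done as asked, in the order asked, and still so for the second after the job is handed in, while the arm keeps its last pose, push and grip.
It also fails if it takes over 51 s, if anything falls off the work surface, if the arm or the gripper's body presses on something with over 40 N, if the wrist force passes 120 N, or if a joint passes its speed limit or range.

## Robot

A 6-joint arm with a two-finger parallel gripper is mounted at the origin on the work surface. World frame = base frame: x ahead of the robot, y to its left, z up, the work surface at z = 0. Lengths are in m, angles in degrees, forces in N, time in s.
With the tool pointing down it reaches from about 0.3 to 0.75 m from the base axis. Payload 8.5 kg.
Tool frame: the origin (TCP) lies between the finger pads; the fingertips stand env.finger_overhang ahead of it and the grasp point (between the pads) lies 2 mm behind it (env.finger_overhang is the distance from the TCP to the fingertips, in m); z points along the fingers, y is the line along which they close (so a half turn about z gives the same grasp; the last joint's range is limited). The gripper opens to 85 mm and grips with 20 to 120 N. Pads are 22 mm wide; open, the fingers measure 114 mm over their backs; the gripper's body (76 mm by 85 mm) begins 54 mm behind the grasp point. The pads swing forward as they close: fully open they stand 13 mm farther back than shut.
Start: joints at [-87.794, 21.807, 74.336, -0, 83.858, -12.336], TCP at [0.138, -0.532, 0.248] pointing down, gripper open.
Joint ranges: [-178.18, 178.18], [-50.72, 133.34], [12.68, 142.11], [-81.47, 261.47], [9.98, 163.14], [-165.26, 165.26]. Speed limits (degrees/s): [136.94, 136.94, 180, 180, 180, 180].

## Interface

Orientations are given as a 3x3 rotation matrix whose columns are the frame's x, y, z axes.
In Python, from rig import env gives the robot as it stands. The module is installed in compiled form; this text tells all that it offers.
- The arm moves only by the tool jog_arm, never from a script. Its arguments are lists of equal length, an entry for each row: "hand": the finger opening in m, from 0 to 0.0854; "travel": the shift along the world's x, y, z in m, a list of three; "yaw": the turn about the world's z in rad. A call has exactly 5 rows; each row shifts and turns the commanded pose from where the row before left it; what a row does not reach is not made up. A row lasts 1/8 s, in which the tool goes at most 62.5 mm and 10.7 degrees, less where a joint would pass 70% of its speed; a pose out of reach is approached as far as the arm can. A call is refused whole if a number of a shift passes 0.0625 or a number of a turn 0.188, either way. A call with a gripper value outside its range is refused whole. The fingers move at their own pace and stop on an object; "grip_force" is the grip in N (left out, the last holds). Time passes only in rows, so rows that do not move let the fingers close, or fill a call up. It gives the time, the measured TCP pose, the force, the opening and the grip force at its end, in the units of the state.
- env.observe(): the state, without advancing time (a new reading comes with each control period).
- env.get_image(name): name is "scene" or "top"; returns the picture (420x560x3 uint8, red, green, blue); there is no depth.
- env.calibration(name): a dict with "fx", "fy", "cx", "cy" (pixels), "k1" (the pictures are not rectified: a ray, as slopes to the right and down, at radius r is drawn at 1 + k1 r^2 times it, then the intrinsics apply), "position" and "rotation" of the camera in the world. Camera axes: x right, y down, z forward; pixel columns grow to the right and rows downward; lengths in m; the calibration is good to about 2 mm. A picture is of the moment at which its call begins. calibration takes no time and is no camera call.
- env.close_job(): hands the job in; it is judged then, once.
The state is a dict: "time_s": time; "q": joint angles; "qvel": joint speeds; "joint_efforts": joint torques, N m; "position": TCP position; "tool_rot": TCP orientation; "ft_force": force on the tool from outside, world axes, zero at the start; "wrist_torque": the same for the moment, N m; "grip_width": finger opening in m; "gripper_force": force on a finger pad.
Only numpy, scipy, OpenCV 4.12 (cv2) and the standard library are available. Lean on these libraries where they do the work, as an engineer would, in place of code of your own. Each camera call takes 0.05 s, during which the arm holds its last target. There are 200 camera calls.

## Working session

There is one attempt and no reset: what is moved stays moved. The work goes in short steps, Python scripts to look and compute and a tool call to move; the robot and the scene stay as the last step left them, time stands still between calls to the robot, and variables do not carry over. Pictures are saved under pics/ and viewed, at most 10 in all, crops included, and the job is handed in when it is done.

Besides the shell and the picture viewer there is one more tool, called after "Call:" as a command line: name --pt "numbers of a row" for each row, then --argument value for the rest. jog_arm: Moves the arm, as the interface text tells. Its arguments: {"type":"object","properties":{"hand":{"type":"array"},"travel":{"type":"array"},"yaw":{"type":"array"},"grip_force":{"type":"number"}},"required":["hand","travel","yaw"]}

```bash
mkdir -p pics
cat > h.py <<'E'
import numpy as np,cv2
from rig import env
def pix2ray(n,u,v):
    c=env.calibration(n);d=np.array([(u-c['cx'])/c['fx'],(v-c['cy'])/c['fy']],float)
    s=d.copy()
    for _ in range(20): s=d/(1+c['k1']*(s@s))
    return np.array(c['position'],float),np.array(c['rotation'])@np.r_[s,1]
def at(n,u,v,z):
    p,r=pix2ray(n,u,v);return p+r*(z-p[2])/r[2]
def proj(n,P):
    c=env.calibration(n);q=np.array(c['rotation']).T@(np.array(P)-c['position']);s=q[:2]/q[2];s=s*(1+c['k1']*(s@s))
    return np.array([s[0]*c['fx']+c['cx'],s[1]*c['fy']+c['cy']])
def snap(n,f):
    im=env.get_image(n)[:,:,::-1].copy();cv2.imwrite(f'raw_{f}.png',im);return im
E
python3 - <<'E'
from h import *
for n in('top','scene'):
    im=snap(n,n+'0');cv2.imwrite(f'pics/{n}0.png',cv2.resize(im,None,fx=1.4,fy=1.4,interpolation=cv2.INTER_CUBIC))
    c=env.calibration(n);print(n,c['fx'],c['position'],np.round(c['rotation'],3).tolist())
o=env.observe();print(env.finger_overhang,o['time_s'],np.round(o['tool_rot'],3).tolist(),o['ft_force'])
E
```

```text
top 537.188827069433 [0.48832502 0.04570391 1.32974361] [[0.012, -0.998, 0.065], [-1.0, -0.013, -0.002], [0.002, -0.065, -0.998]]
scene 545.6898395186244 [1.90911476 0.13109315 0.93270175] [[-0.058, 0.529, -0.847], [0.998, 0.022, -0.055], [-0.01, -0.848, -0.529]]
0.017 0.1 [[0.968, 0.251, -0.0], [0.251, -0.968, 0.001], [0.0, -0.001, -1.0]] [ 0.02921058 -0.29731177 -0.32818795]
```

View pics/top0.png

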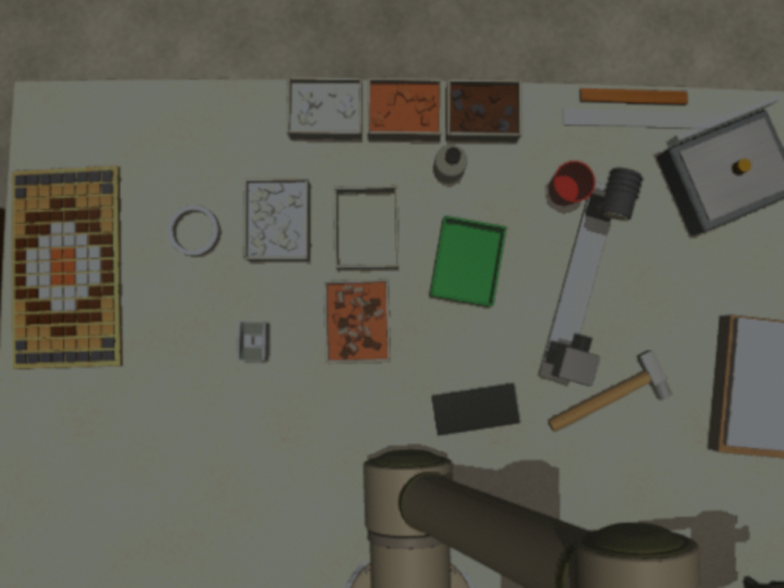

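View pics/scene0.png

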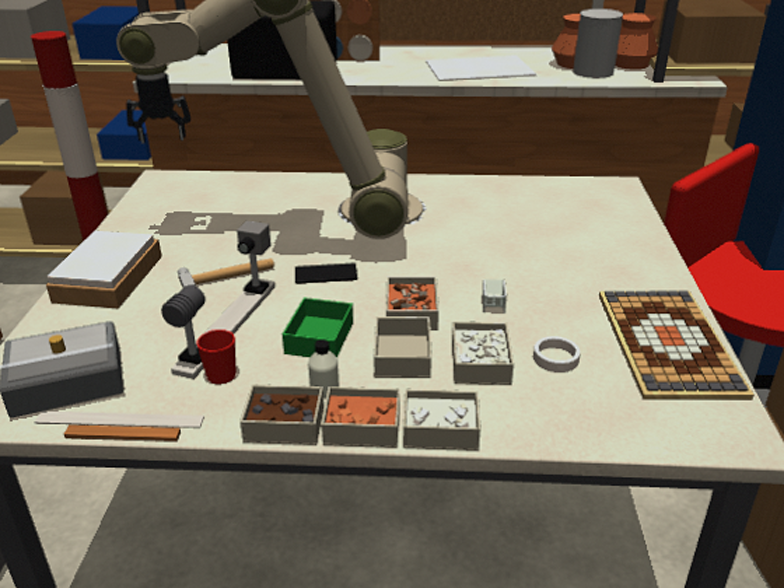

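Run:
```python
from h import *
a=cv2.imread('raw_top0.png')[222:266,155:205];b=cv2.imread('raw_scene0.png')[190:230,335:375]
a=cv2.resize(a,(440*50//44,440),interpolation=cv2.INTER_CUBIC)if 0 else cv2.resize(a,(400,352),interpolation=cv2.INTER_CUBIC)
b=cv2.resize(b,(352,352),interpolation=cv2.INTER_CUBIC)
cv2.imwrite('pics/cell.png',np.hstack([a,b]))
for n,p in(('tub',(367,228)),('cell',(254,341)),('white',(277,220)),('lamp',(605,200)),('sensor',(575,360)),('brown',(357,320))):print(n,at('top',p[0]/1.4,p[1]/1.4,.04).round(3))
```

```text
tub [0.67 0.08 0.04]
cell [0.473 0.271 0.04 ]
white [0.682 0.236 0.04 ]
lamp [ 0.726 -0.336  0.04 ]
sensor [ 0.447 -0.281  0.04 ]
brown [0.511 0.095 0.04 ]
```

View pics/cell.png

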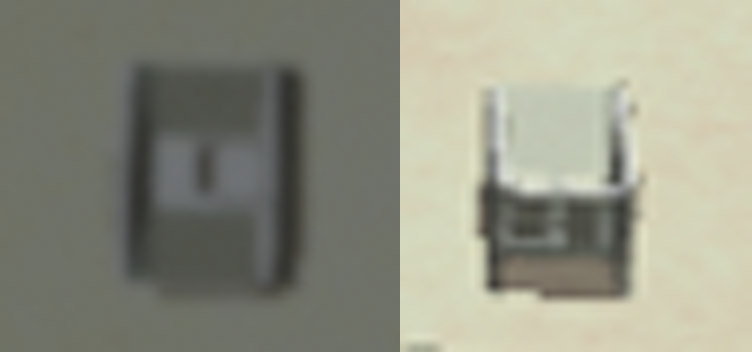

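Run:
```python
from h import *
im=cv2.imread('raw_top0.png')
a=cv2.resize(im[115:280,370:465],None,fx=3.6,fy=3.6,interpolation=cv2.INTER_CUBIC)
b=cv2.resize(im[125:200,232:292],None,fx=6,fy=6,interpolation=cv2.INTER_CUBIC)
b=cv2.copyMakeBorder(b,0,a.shape[0]-b.shape[0],0,0,cv2.BORDER_CONSTANT)
o=cv2.convertScaleAbs(np.hstack([a,b]),alpha=1.7);cv2.imwrite('pics/rt.png',o);print(o.shape,a.shape)
g=im.astype(int).sum(2)
for r in(232,238,243,248,254):print(r,g[r,166:196].tolist())
for c in(174,181,186):print(c,g[222:266,c].tolist())
```

```text
(594, 702, 3) (594, 342, 3)
232 [325, 324, 329, 329, 317, 268, 209, 203, 218, 232, 238, 239, 237, 238, 238, 235, 236, 238, 241, 241, 238, 250, 280, 242, 173, 153, 213, 286, 320, 328]
238 [328, 330, 330, 326, 301, 230, 165, 172, 224, 260, 270, 267, 266, 261, 256, 256, 259, 259, 262, 261, 262, 284, 296, 244, 169, 154, 214, 286, 322, 329]
243 [327, 323, 312, 305, 273, 194, 151, 187, 270, 326, 342, 340, 326, 271, 210, 250, 310, 334, 338, 340, 335, 320, 304, 248, 170, 162, 214, 287, 324, 328]
248 [329, 323, 313, 306, 269, 186, 149, 186, 237, 263, 274, 274, 274, 275, 278, 277, 274, 271, 273, 270, 282, 296, 287, 228, 165, 161, 214, 286, 319, 329]
254 [326, 324, 325, 320, 281, 209, 194, 209, 225, 234, 235, 239, 237, 237, 239, 237, 239, 241, 238, 239, 254, 286, 281, 214, 160, 184, 252, 304, 323, 328]
174 [323, 324, 326, 323, 326, 326, 323, 300, 259, 228, 218, 217, 215, 214, 211, 211, 224, 247, 264, 269, 270, 270, 275, 271, 272, 256, 237, 222, 223, 224, 223, 224, 225, 227, 243, 273, 300, 312, 324, 329, 328, 327, 324, 327]
181 [324, 324, 327, 329, 329, 329, 329, 314, 281, 249, 235, 233, 236, 235, 235, 243, 256, 265, 258, 250, 250, 250, 248, 266, 295, 303, 277, 248, 239, 238, 241, 239, 237, 239, 243, 254, 264, 297, 322, 329, 328, 329, 329, 327]
186 [323, 325, 326, 324, 323, 328, 327, 317, 282, 247, 238, 238, 240, 245, 246, 247, 262, 288, 310, 328, 336, 335, 333, 332, 313, 298, 282, 261, 256, 252, 256, 255, 254, 250, 248, 245, 263, 295, 321, 329, 330, 327, 330, 333]
```

View pics/rt.png

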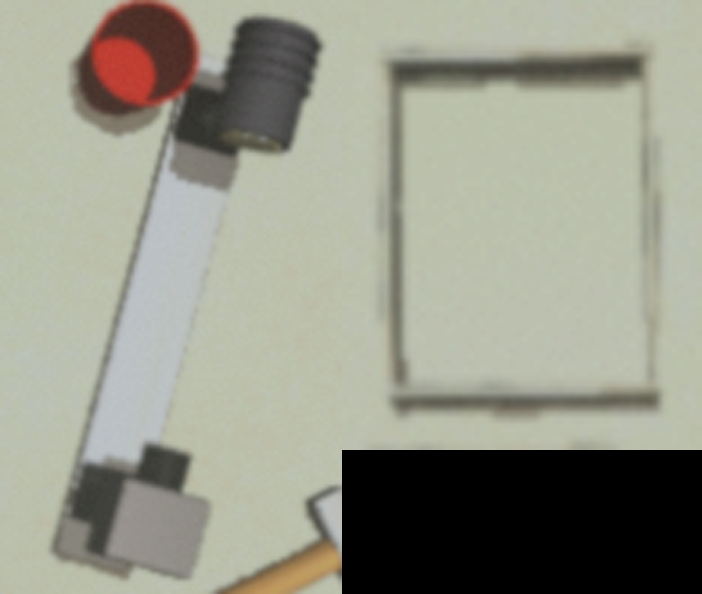

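Run:
```python
from h import *
P=lambda l,u,v,z:print(l,at('top',u,v,z).round(4)[:2])
P('cell',180,243.7,.046)
b=lambda x,y:((x-342)/6+232-.4,y/6+125-.4)
for l,x,y in(('TL',388,58),('TR',648,54),('BL',390,398),('BR',660,397)):P(l,*b(x,y),.05)
a=lambda x,y:(x/3.6+370-.35,y/3.6+115-.35)
for l,x,y,z in(('railR1',232,190,.028),('railR2',160,440,.028),('railL1',172,140,.028),('railL2',60,545,.028),('railBR',130,577,.028),('railTR',240,60,.028),
 ('sTL',122,478,.168),('sTR',210,503,.168),('sBL',106,560,.168),('sBR',190,578,.168),('lampfaceL',220,138,.14),('lampfaceR',295,152,.14),('lampbackL',237,20,.14),('lampbackR',320,40,.14)):P(l,*a(x,y),z)
print(proj('scene',[*at('top',180,243.7,.046)[:2],.046])*1.0, 'scene crop mouth ~', 335+560/8.8-400/8.8*1,190+140/8.8)
```

```text
cell [0.4725 0.2734]
TL [0.7377 0.1358]
TR [0.7406 0.0313]
BL [0.6005 0.1325]
BR [0.6022 0.0249]
railR1 [ 0.6668 -0.3434]
railR2 [ 0.4956 -0.2926]
railL1 [ 0.7006 -0.302 ]
railL2 [ 0.4242 -0.2244]
railBR [ 0.403  -0.2721]
railTR [ 0.7572 -0.3503]
sTL [ 0.4717 -0.2329]
sTR [ 0.457  -0.2869]
sBL [ 0.4223 -0.2233]
sBR [ 0.4118 -0.2746]
lampfaceL [ 0.6842 -0.3027]
lampfaceR [ 0.6762 -0.3506]
lampbackL [ 0.7597 -0.3147]
lampbackR [ 0.7481 -0.3681]
[351.38838561 205.33522429] scene crop mouth ~ 353.1818181818182 205.9090909090909
```

Call:
jog_arm --hand '[0.085, 0.085, 0.085, 0.085, 0.085]' --pt "0.06 0.02 0" --pt "0.06 0.06 0" --pt "0.06 0.06 0" --pt "0.06 0.06 0" --pt "0.04 0.06 0" --yaw '[-0.12, -0.134, 0, 0, 0]'

```text
time_s: 0.72
position: [0.3659, -0.3264, 0.248]
tool_rot: [[1.0, -0.0, -0.0], [-0.0, -1.0, 0.0], [-0.0, -0.0, -1.0]]
ft_force: [0.8, -0.2, 0.6]
grip_width: 0.085
gripper_force: 0.0
```

Call:
jog_arm --hand '[0.085, 0.085, 0.085, 0.085, 0.085]' --pt "0.02 0.055 0" --pt "0.02 0.055 0" --pt "0.02 0.055 0" --pt "0.02 0.055 0" --pt "0.02 0.055 0" --yaw '[0, 0, 0, 0, 0]'

```text
time_s: 1.35
position: [0.4649, -0.0511, 0.2482]
tool_rot: [[1.0, -0.0, -0.0], [-0.0, -1.0, 0.0], [-0.0, -0.0, -1.0]]
ft_force: [0.3, -0.3, 0.1]
grip_width: 0.0851
gripper_force: 0.0
```

Call:
jog_arm --hand '[0.085, 0.085, 0.085, 0.085, 0.085]' --pt "0 0.055 0" --pt "0 0.055 0" --pt "0 0.055 0" --pt "0 0.04 0" --pt "0 0 0" --yaw '[0, 0, 0, 0, 0]'

```text
time_s: 1.98
position: [0.4641, 0.1541, 0.248]
tool_rot: [[1.0, 0.004, -0.001], [0.004, -1.0, 0.0], [-0.001, -0.0, -1.0]]
ft_force: [-0.7, -0.6, 0.1]
grip_width: 0.0854
gripper_force: 0.0
```

Call:
jog_arm --hand '[0.0854, 0.0854, 0.0854, 0.0854, 0.0854]' --pt "0.004 0.059 0" --pt "0.0045 0.0595 0" --pt "0 0 -0.06" --pt "0 0 -0.06" --pt "0 0 -0.02" --yaw '[0, 0, 0, 0, 0]'

```text
time_s: 2.6
position: [0.4718, 0.2691, 0.1048]
tool_rot: [[1.0, -0.001, -0.006], [-0.001, -1.0, -0.002], [-0.006, 0.002, -1.0]]
ft_force: [-0.2, 0.7, 1.0]
grip_width: 0.0853
gripper_force: 0.0
```

Run:
```python
from h import *
a=snap('scene','s1')[140:240,310:400];t=snap('top','t1')[205:280,140:230]
cv2.imwrite('pics/pre.png',np.hstack([cv2.resize(a,(396,440)),cv2.resize(cv2.convertScaleAbs(t,alpha=1.6),(400,440))]))
print(env.observe()['position'])
```

```text
[0.47235282 0.26921778 0.10600955]
```

View pics/pre.png

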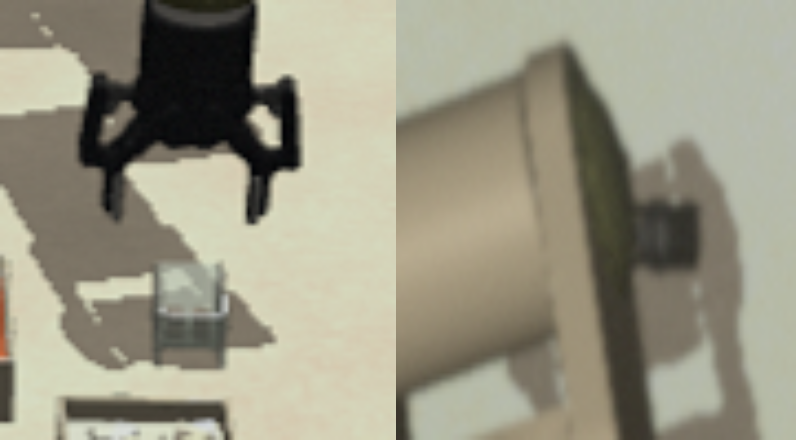

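Call:
jog_arm --hand '[0.0854, 0.0854, 0.0854, 0.0854, 0.0854]' --pt "0 0.001 -0.04" --pt "0 0.001 -0.03" --pt "0 0 -0.01" --pt "0 0 -0.005" --pt "0 0 0" --yaw '[0, 0, 0, 0, 0]'

```text
time_s: 3.32
position: [0.4737, 0.2725, 0.0242]
tool_rot: [[1.0, -0.0, 0.002], [-0.0, -1.0, 0.0], [0.002, -0.0, -1.0]]
ft_force: [-0.5, 1.4, -0.2]
grip_width: 0.0856
gripper_force: 0.0
```

Call:
jog_arm --hand '[0.07, 0.055, 0.05, 0.045, 0.042]' --pt "0 0 0" --pt "0 0 0" --pt "0 0 0" --pt "0 0 0" --pt "0 0 0" --yaw '[0, 0, 0, 0, 0]' --grip_force 25

```text
time_s: 3.95
position: [0.4734, 0.2727, 0.0238]
tool_rot: [[1.0, -0.0, 0.001], [-0.0, -1.0, 0.0], [0.001, -0.0, -1.0]]
ft_force: [1.0, 1.7, 5.2]
grip_width: 0.0479
gripper_force: 25.9
```

Call:
jog_arm --hand '[0.035, 0.035, 0.035, 0.035, 0.035]' --pt "0 0 0" --pt "0 0 0" --pt "0 0 0" --pt "0 0 0" --pt "0 0 0" --yaw '[0, 0, 0, 0, 0]' --grip_force 25

```text
time_s: 4.58
position: [0.4734, 0.2727, 0.0238]
tool_rot: [[1.0, -0.0, 0.001], [-0.0, -1.0, 0.001], [0.001, -0.001, -1.0]]
ft_force: [0.6, 2.4, 5.1]
grip_width: 0.0478
gripper_force: 25.9
```

Call:
jog_arm --hand '[0.035, 0.035, 0.035, 0.035, 0.035]' --pt "0 0 0.015" --pt "0 0 0.03" --pt "0 0 0.035" --pt "0 0 0.03" --pt "0 0 0.015" --yaw '[0, 0, 0, 0, 0]' --grip_force 25

```text
time_s: 5.2
position: [0.4733, 0.2724, 0.1501]
tool_rot: [[1.0, -0.0, 0.002], [-0.0, -1.0, 0.0], [0.002, -0.0, -1.0]]
ft_force: [0.2, -0.7, -1.5]
grip_width: 0.0473
gripper_force: 26.7
```

Call:
jog_arm --hand '[0.035, 0.035, 0.035, 0.035, 0.035]' --pt "0.008 -0.01 0" --pt "0.016 -0.02 0" --pt "0.02 -0.025 0" --pt "0.02 -0.025 0" --pt "0.02 -0.025 0" --yaw '[0.02, 0, 0, 0, 0]'

```text
time_s: 5.82
position: [0.5573, 0.1665, 0.1478]
tool_rot: [[1.0, 0.02, -0.002], [0.02, -1.0, -0.0], [-0.002, 0.0, -1.0]]
ft_force: [1.0, 0.1, -1.6]
grip_width: 0.0472
gripper_force: 26.7
```

Call:
jog_arm --hand '[0.035, 0.035, 0.035, 0.035, 0.035]' --pt "0.02 -0.025 0" --pt "0.02 -0.025 0" --pt "0.018 -0.022 0" --pt "0.012 -0.015 0" --pt "0 0 0" --yaw '[0, 0, 0, 0, 0]'

```text
time_s: 6.45
position: [0.6273, 0.0798, 0.1478]
tool_rot: [[1.0, 0.018, -0.001], [0.018, -1.0, 0.0], [-0.001, -0.0, -1.0]]
ft_force: [0.2, 0.2, -1.7]
grip_width: 0.0477
gripper_force: 26.7
```

Run:
```python
from h import *
a=snap('scene','s2')[120:290,230:400]
cv2.imwrite('pics/s2.png',cv2.resize(a,(590,590),interpolation=cv2.INTER_CUBIC))
o=env.observe();print(o['position'],o['ft_force'],o['wrist_torque'],o['grip_width'])
```

```text
[0.62675686 0.08062186 0.14788982] [-0.97038895  0.59380901 -2.62005309] [-0.00465797  0.02791279  0.06583842] 0.04752209510275782
```

View pics/s2.png

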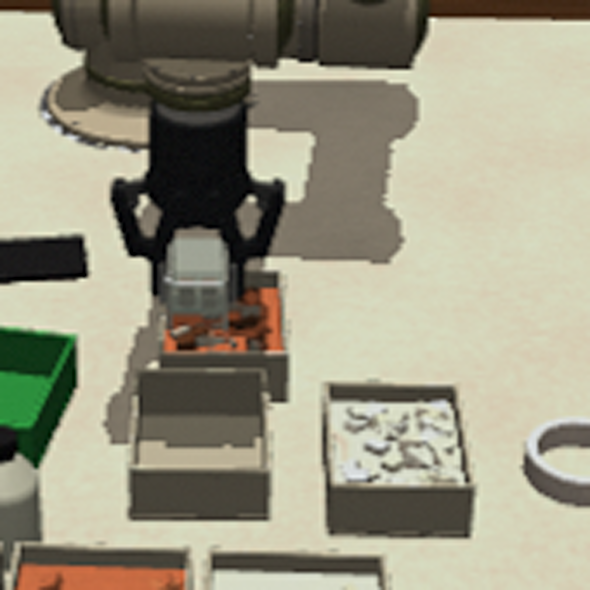

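Call:
jog_arm --hand '[0.035, 0.035, 0.035, 0.035, 0.035]' --pt "0 0 -0.03" --pt "0 0 -0.03" --pt "0 0 -0.008" --pt "0 0 -0.004" --pt "0 0 0" --yaw '[0, 0, 0, 0, 0]'

```text
time_s: 7.12
position: [0.6274, 0.0808, 0.0772]
tool_rot: [[1.0, 0.02, 0.001], [0.02, -1.0, -0.0], [0.001, 0.0, -1.0]]
ft_force: [0.3, -0.6, -2.2]
grip_width: 0.0475
gripper_force: 26.5
```

Call:
jog_arm --hand '[0.035, 0.035, 0.035, 0.035, 0.035]' --pt "0.002 0 -0.002" --pt "0.002 0 -0.003" --pt "0.002 0 -0.003" --pt "0.002 0 -0.003" --pt "0 0 0" --yaw '[0, 0, 0, 0, 0]'

```text
time_s: 7.75
position: [0.6363, 0.0806, 0.0668]
tool_rot: [[1.0, 0.02, 0.004], [0.02, -1.0, 0.0], [0.004, -0.0, -1.0]]
ft_force: [0.7, 0.7, 4.8]
grip_width: 0.0478
gripper_force: 28.2
```

Call:
jog_arm --hand '[0.035, 0.035, 0.035, 0.035, 0.035]' --pt "0.001 0 -0.004" --pt "0 0 -0.004" --pt "0 0 -0.004" --pt "0 0 -0.004" --pt "0 0 -0.003" --yaw '[0, 0, 0, 0, 0]'

```text
time_s: 8.38
position: [0.6407, 0.0806, 0.051]
tool_rot: [[1.0, 0.02, 0.014], [0.02, -1.0, 0.0], [0.014, 0.0, -1.0]]
ft_force: [8.1, 4.2, 24.0]
grip_width: 0.0476
gripper_force: 23.5
```

Run:
```python
from h import *
a=snap('scene','s3')[180:280,255:325];t=snap('top','t3')[120:210,225:300]
cv2.imwrite('pics/s3.png',np.hstack([cv2.resize(a,(385,550),interpolation=cv2.INTER_CUBIC),cv2.resize(cv2.convertScaleAbs(t,alpha=1.6),(410,550))]))
o=env.observe();print(o['position'],o['ft_force'],o['grip_width'])
```

```text
[0.64069205 0.08058533 0.05086532] [ 9.02442232  2.67086384 18.02965176] 0.0476015631547332
```

View pics/s3.png

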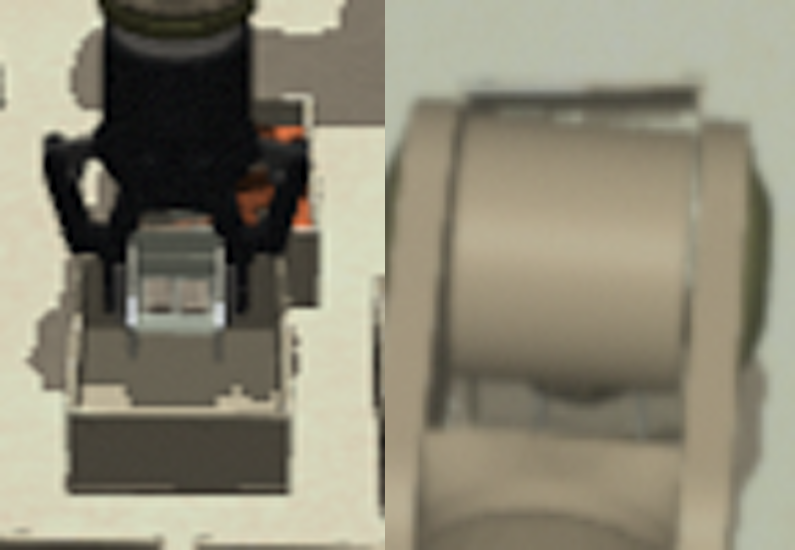

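```bash
cat >> h.py <<'E'
def corners(th,piv,B=.026,A=.033):
    t=np.radians(th);b=np.array([-np.sin(t),-np.cos(t)]);c=np.array([np.cos(t),-np.sin(t)]);r={}
    for n,k,l in(('backbot',B,-A),('frontbot',B,A),('fronttop',B-.046,A),('backtop',B-.046,-A)):
        d=k*b+l*c;r[n]=proj('scene',[piv[0]+d[0],piv[1]+.024,piv[2]+d[1]])
    return r
E
python3 - <<'E'
from h import *
for th in range(0,70,10):print(th,{k:v.round(1).tolist() for k,v in corners(th,[.6407,.0806,.0525]).items()})
E
```

```text
0 {'backbot': [295.2, 234.3], 'frontbot': [294.5, 247.8], 'fronttop': [294.7, 234.3], 'backtop': [295.3, 221.1]}
10 {'backbot': [295.2, 231.8], 'frontbot': [294.6, 248.3], 'fronttop': [294.6, 236.7], 'backtop': [295.3, 220.3]}
20 {'backbot': [295.3, 229.3], 'frontbot': [294.6, 248.3], 'fronttop': [294.6, 239.0], 'backtop': [295.3, 219.8]}
30 {'backbot': [295.3, 227.0], 'frontbot': [294.7, 247.9], 'fronttop': [294.6, 241.2], 'backtop': [295.2, 219.8]}
40 {'backbot': [295.3, 224.8], 'frontbot': [294.7, 247.0], 'fronttop': [294.6, 243.0], 'backtop': [295.2, 220.2]}
50 {'backbot': [295.4, 222.8], 'frontbot': [294.8, 245.8], 'fronttop': [294.5, 244.6], 'backtop': [295.1, 221.0]}
60 {'backbot': [295.4, 221.2], 'frontbot': [294.9, 244.2], 'fronttop': [294.6, 245.8], 'backtop': [295.1, 222.2]}
```

Run:
```python
from h import *
for f,r0,r1,piv in(('s2',180,216,[.627,.0806,.1501]),('s3',212,252,[.6407,.0806,.0525])):
    im=cv2.imread(f'raw_{f}.png').astype(int).sum(2)//3
    print(f,{k:v.round(1).tolist() for k,v in corners(0,piv).items()})
    for r in range(r0,r1):print(r,im[r,274:300].tolist())
```

```text
s2 {'backbot': [295.6, 203.2], 'frontbot': [295.0, 215.9], 'fronttop': [295.1, 201.5], 'backtop': [295.8, 189.1]}
180 [115, 91, 42, 13, 13, 13, 14, 15, 16, 16, 12, 13, 13, 11, 15, 13, 14, 16, 17, 10, 13, 12, 13, 19, 78, 112]
181 [119, 110, 67, 11, 15, 9, 11, 11, 9, 10, 16, 14, 12, 15, 14, 14, 15, 14, 10, 14, 12, 14, 10, 39, 93, 119]
182 [120, 98, 41, 11, 13, 16, 14, 15, 15, 14, 15, 12, 11, 15, 11, 15, 10, 12, 15, 14, 14, 13, 16, 23, 85, 119]
183 [120, 91, 16, 14, 14, 13, 17, 11, 8, 14, 14, 12, 15, 10, 14, 15, 15, 13, 10, 18, 20, 13, 16, 13, 68, 109]
184 [111, 76, 9, 11, 12, 15, 15, 10, 11, 8, 9, 8, 6, 10, 8, 12, 11, 12, 11, 15, 12, 10, 14, 14, 48, 97]
185 [98, 40, 13, 14, 15, 14, 8, 25, 33, 20, 36, 57, 72, 75, 47, 21, 4, 8, 10, 10, 11, 16, 12, 14, 46, 97]
186 [96, 12, 12, 14, 14, 10, 59, 99, 111, 108, 108, 111, 113, 115, 112, 109, 106, 109, 92, 42, 12, 16, 13, 11, 19, 86]
187 [79, 6, 13, 13, 12, 6, 81, 118, 118, 116, 115, 115, 115, 116, 116, 116, 116, 118, 96, 44, 8, 14, 15, 13, 11, 55]
188 [37, 7, 11, 11, 9, 26, 98, 136, 132, 132, 132, 131, 130, 130, 130, 133, 132, 128, 121, 88, 5, 
[... 7189 characters left out ...]
5, 95, 91, 83, 86, 95, 94, 95, 95]
246 [95, 96, 95, 94, 94, 95, 95, 95, 95, 95, 95, 95, 96, 96, 95, 95, 94, 95, 95, 94, 92, 93, 96, 97, 96, 95]
247 [93, 95, 95, 95, 96, 96, 95, 96, 95, 96, 95, 96, 95, 95, 94, 94, 96, 95, 94, 96, 96, 96, 95, 95, 94, 94]
248 [94, 94, 94, 95, 95, 94, 95, 94, 94, 95, 95, 96, 94, 94, 95, 95, 95, 96, 95, 95, 95, 95, 94, 94, 95, 94]
249 [90, 90, 90, 92, 92, 95, 95, 95, 95, 95, 95, 95, 96, 95, 95, 95, 94, 96, 94, 96, 94, 95, 94, 93, 91, 94]
250 [161, 161, 163, 136, 92, 94, 95, 95, 95, 95, 95, 94, 95, 95, 95, 94, 96, 95, 95, 94, 95, 93, 93, 132, 138, 93]
251 [173, 173, 177, 144, 88, 94, 94, 95, 95, 95, 95, 95, 96, 95, 96, 96, 95, 96, 95, 93, 92, 89, 88, 137, 146, 88]
```

Call:
jog_arm --hand '[0.035, 0.035, 0.035, 0.035, 0.035]' --pt "0 0 0.02" --pt "0 0 0.025" --pt "0 0 0.015" --pt "0 0 0" --pt "0 0 0" --yaw '[0, 0, 0, 0, 0]'

```text
time_s: 9.1
position: [0.6357, 0.0805, 0.1053]
tool_rot: [[1.0, 0.02, -0.002], [0.02, -1.0, 0.0], [-0.002, -0.0, -1.0]]
ft_force: [-0.1, -1.1, -2.6]
grip_width: 0.048
gripper_force: 24.2
```

Run:
```python
from h import *
im=snap('scene','s4').astype(int).sum(2)//3
o=env.observe();p=np.array(o['position']);print(p,o['ft_force'],o['grip_width']);p[2]+=.002
for B in(.026,.022):
  for th in (20,30,40,50):print(B,th,{k:v.round(1).tolist() for k,v in corners(th,p,B).items()})
print(im[200:240,279].tolist());print(im[200:240,285].tolist());print(im[200:240,294].tolist())
```

```text
[0.63570935 0.08048406 0.10518302] [ 0.32565783 -0.23917293 -2.20491524] 0.04788965921117652
0.026 20 {'backbot': [295.5, 212.5], 'frontbot': [294.8, 231.3], 'fronttop': [294.8, 221.5], 'backtop': [295.5, 202.5]}
0.026 30 {'backbot': [295.5, 210.1], 'frontbot': [294.8, 231.0], 'fronttop': [294.7, 223.7], 'backtop': [295.4, 202.4]}
0.026 40 {'backbot': [295.5, 207.8], 'frontbot': [294.9, 230.2], 'fronttop': [294.7, 225.6], 'backtop': [295.4, 202.7]}
0.026 50 {'backbot': [295.5, 205.8], 'frontbot': [295.0, 229.0], 'fronttop': [294.7, 227.3], 'backtop': [295.3, 203.4]}
0.022 20 {'backbot': [295.5, 211.6], 'frontbot': [294.8, 230.5], 'fronttop': [294.8, 220.6], 'backtop': [295.5, 201.6]}
0.022 30 {'backbot': [295.5, 209.4], 'frontbot': [294.8, 230.4], 'fronttop': [294.7, 223.0], 'backtop': [295.4, 201.7]}
0.022 40 {'backbot': [295.5, 207.4], 'frontbot': [294.9, 229.8], 'fronttop': [294.7, 225.2], 'backtop': [295.4, 202.2]}
0.022 50 {'backbot': [295.5, 205.6], 'frontbot': [295.0, 228.8], 'fronttop': [294.7, 227.2], 'backtop': [295.3, 203.2]}
[15, 16, 12, 17, 26, 55, 89, 119, 125, 118, 115, 115, 110, 117, 124, 126, 123, 174, 185, 182, 191, 202, 133, 74, 66, 65, 78, 70, 64, 61, 60, 60, 59, 61, 61, 60, 60, 60, 58, 71]
[31, 71, 76, 67, 63, 63, 60, 59, 70, 76, 79, 77, 76, 91, 132, 139, 135, 129, 129, 79, 110, 160, 140, 79, 57, 56, 98, 72, 58, 60, 59, 60, 59, 58, 60, 61, 60, 60, 58, 72]
[13, 18, 10, 11, 27, 67, 72, 108, 107, 103, 109, 111, 109, 113, 127, 128, 128, 133, 137, 174, 187, 194, 128, 72, 66, 65, 77, 69, 66, 61, 60, 59, 60, 61, 58, 60, 60, 60, 58, 74]
```

Call:
jog_arm --hand '[0.035, 0.035, 0.035, 0.035, 0.035]' --pt "-0.03 0 0" --pt "-0.032 0 0" --pt "0 0 -0.012" --pt "0 0 -0.012" --pt "0 0 0" --yaw '[0, 0, 0, 0, 0]' --grip_force 25

```text
time_s: 9.78
position: [0.5742, 0.0804, 0.0807]
tool_rot: [[1.0, 0.02, -0.002], [0.02, -1.0, 0.0], [-0.002, -0.0, -1.0]]
ft_force: [0.7, 0.0, -1.3]
grip_width: 0.0477
gripper_force: 24.2
```

Call:
jog_arm --hand '[0.035, 0.035, 0.035, 0.035, 0.035]' --pt "0.003 0 0" --pt "0.003 0 0" --pt "0.003 0 0.0005" --pt "0.003 0 0.001" --pt "0 0 0" --yaw '[0, 0, 0, 0, 0]'

```text
time_s: 10.4
position: [0.5864, 0.0805, 0.084]
tool_rot: [[1.0, 0.02, 0.0], [0.02, -1.0, -0.0], [0.0, 0.0, -1.0]]
ft_force: [0.7, -0.1, -2.3]
grip_width: 0.0476
gripper_force: 24.2
```

Call:
jog_arm --hand '[0.035, 0.035, 0.035, 0.035, 0.035]' --pt "-0.012 0 0" --pt "0 0 -0.006" --pt "0 0 0" --pt "0.004 0 0" --pt "0.004 0 0" --yaw '[0, 0, 0, 0, 0]'

```text
time_s: 11.02
position: [0.5823, 0.0805, 0.0776]
tool_rot: [[1.0, 0.02, -0.001], [0.02, -1.0, 0.0], [-0.001, -0.0, -1.0]]
ft_force: [-0.3, -0.1, -1.6]
grip_width: 0.0478
gripper_force: 24.3
```

Call:
jog_arm --hand '[0.035, 0.035, 0.035, 0.035, 0.035]' --pt "0.002 0 0" --pt "0.002 0 0" --pt "0.002 0 0" --pt "0 0 0" --pt "0 0 0" --yaw '[0, 0, 0, 0, 0]'

```text
time_s: 11.65
position: [0.5862, 0.0805, 0.0774]
tool_rot: [[1.0, 0.02, -0.005], [0.02, -1.0, -0.0], [-0.005, 0.0, -1.0]]
ft_force: [-8.3, -0.3, 0.8]
grip_width: 0.048
gripper_force: 24.7
```

Call:
jog_arm --hand '[0.035, 0.035, 0.035, 0.035, 0.035]' --pt "0.003 0 0.001" --pt "0.003 0 0.001" --pt "0.003 0 0.0005" --pt "0.003 0 0.0005" --pt "0.003 0 0" --yaw '[0, 0, 0, 0, 0]'

```text
time_s: 12.28
position: [0.6009, 0.0808, 0.0805]
tool_rot: [[1.0, 0.02, -0.006], [0.02, -1.0, 0.0], [-0.006, -0.0, -1.0]]
ft_force: [-10.4, -0.1, 4.2]
grip_width: 0.0478
gripper_force: 24.1
```

Call:
jog_arm --hand '[0.035, 0.035, 0.035, 0.035, 0.035]' --pt "0.003 0 0" --pt "0.003 0 0" --pt "0.003 0 0" --pt "0 0 0" --pt "0 0 0" --yaw '[0, 0, 0, 0, 0]'

```text
time_s: 12.9
position: [0.6102, 0.0809, 0.0808]
tool_rot: [[1.0, 0.02, -0.005], [0.02, -1.0, 0.0], [-0.005, -0.001, -1.0]]
ft_force: [-8.3, 1.2, 4.5]
grip_width: 0.0477
gripper_force: 22.7
```

Run:
```python
from h import *
im=snap('scene','s5');cv2.imwrite('pics/s5.png',cv2.resize(im[175:265,250:330],(530,596),interpolation=cv2.INTER_CUBIC))
im=im.astype(int).sum(2)//3
o=env.observe();p=np.array(o['position']);print(p,o['ft_force'],o['grip_width']);p[2]+=.002
for B in(.024,.018):
  for th in (30,40,50,60,70):print(B,th,{k:v.round(1)[1] for k,v in corners(th,p,B).items()})
print(im[205:245,279].tolist());print(im[205:245,285].tolist())
```

```text
[0.61024285 0.08089052 0.08080686] [-8.30972923  0.54259399  5.4662762 ] 0.04766884683821803
0.024 30 {'backbot': np.float64(212.2), 'frontbot': np.float64(232.7), 'fronttop': np.float64(225.6), 'backtop': np.float64(204.7)}
0.024 40 {'backbot': np.float64(210.1), 'frontbot': np.float64(232.0), 'fronttop': np.float64(227.6), 'backtop': np.float64(205.1)}
0.024 50 {'backbot': np.float64(208.2), 'frontbot': np.float64(230.9), 'fronttop': np.float64(229.4), 'backtop': np.float64(206.0)}
0.024 60 {'backbot': np.float64(206.7), 'frontbot': np.float64(229.5), 'fronttop': np.float64(230.7), 'backtop': np.float64(207.2)}
0.024 70 {'backbot': np.float64(205.5), 'frontbot': np.float64(227.8), 'fronttop': np.float64(231.8), 'backtop': np.float64(208.8)}
0.018 30 {'backbot': np.float64(211.2), 'frontbot': np.float64(231.8), 'fronttop': np.float64(224.6), 'backtop': np.float64(203.7)}
0.018 40 {'backbot': np.float64(209.4), 'frontbot': np.float64(231.4), 'fronttop': np.float64(227.0), 'backtop': np.float64(204.4)}
0.018 50 {'backbot': np.float64(207.9), 'frontbot': np.float64(230.7), 'fronttop': np.float64(229.1), 'backtop': np.float64(205.7)}
0.018 60 {'backbot': np.float64(206.7), 'frontbot': np.float64(229.7), 'fronttop': np.float64(230.9), 'backtop': np.float64(207.3)}
0.018 70 {'backbot': np.float64(205.9), 'frontbot': np.float64(228.3), 'fronttop': np.float64(232.3), 'backtop': np.float64(209.3)}
[14, 9, 27, 64, 89, 95, 95, 95, 94, 107, 110, 109, 110, 109, 110, 90, 82, 81, 82, 106, 75, 96, 72, 59, 59, 60, 59, 59, 60, 62, 59, 61, 59, 58, 71, 93, 95, 95, 93, 90]
[58, 56, 55, 67, 71, 76, 100, 117, 113, 135, 119, 111, 111, 113, 82, 133, 169, 158, 155, 158, 107, 99, 69, 58, 60, 61, 59, 61, 59, 61, 60, 58, 59, 59, 73, 92, 95, 95, 95, 95]
```

View pics/s5.png

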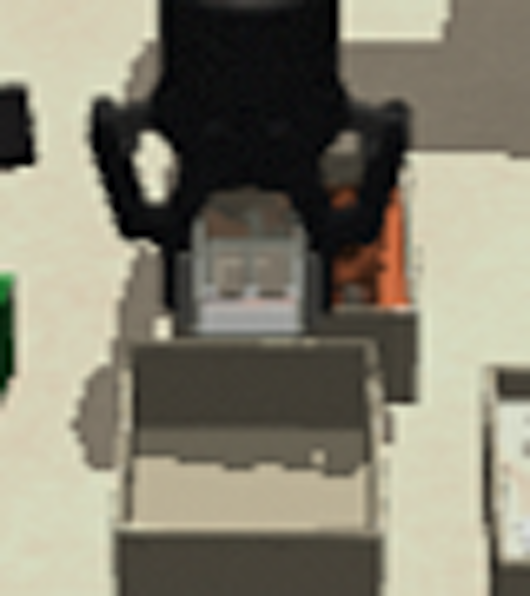

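Run:
```python
from h import *
for P in([.6013,.08,.05],[.6053,.08,.05],[.7375,.08,.05],[.7415,.08,.05]):print(P,proj('scene',P).round(1))
im=cv2.imread('raw_s5.png').astype(int).sum(2)//3
print(im[218:262,272].tolist())
o=env.observe();print(o['ft_force'],o['wrist_torque'],o['time_s'])
```

```text
[0.6013, 0.08, 0.05] [286.8 226.2]
[0.6053, 0.08, 0.05] [286.7 226.9]
[0.7375, 0.08, 0.05] [284.8 254.6]
[0.7415, 0.08, 0.05] [284.7 255.5]
[114, 113, 115, 115, 113, 110, 110, 112, 103, 69, 58, 59, 61, 60, 59, 59, 60, 60, 59, 61, 59, 70, 92, 95, 94, 90, 162, 173, 171, 172, 171, 171, 171, 171, 171, 171, 184, 109, 64, 62, 63, 65, 64, 65]
[-8.30972923  0.54259399  5.4662762 ] [0.12769109 1.70092916 0.06563785] 12.95
```

Call:
jog_arm --hand '[0.035, 0.035, 0.035, 0.035, 0.035]' --pt "0 0 0.02" --pt "0.005 0 0.025" --pt "0.012 0 0.022" --pt "0 0 0" --pt "0 0 0" --yaw '[0, 0, 0, 0, 0]'

```text
time_s: 13.58
position: [0.6283, 0.0806, 0.1466]
tool_rot: [[1.0, 0.02, -0.002], [0.02, -1.0, 0.0], [-0.002, -0.0, -1.0]]
ft_force: [0.4, 0.6, -2.2]
grip_width: 0.0478
gripper_force: 23.8
```

Run:
```python
from h import *
snap('scene','s6')
def c(f,r0):
    im=cv2.convertScaleAbs(cv2.imread(f'raw_{f}.png')[r0:r0+37,263:313],alpha=1.3);im=cv2.resize(im,(400,296),interpolation=cv2.INTER_CUBIC)
    for k in range(0,37):
        cv2.line(im,(0,k*8),(14 if (r0+k)%5==0 else 5,k*8),(0,0,255),1)
    return im
cv2.imwrite('pics/m.png',np.vstack([np.hstack([c('s2',184),c('s6',184)]),np.hstack([c('s4',201),c('s5',203)])]))
o=env.observe();p=np.array(o['position']);print(p,o['ft_force'],o['wrist_torque']);p[2]+=.002
for th in (20,30,40,50,60,70,80):print(th,{k:v.round(1)[1] for k,v in corners(th,p,.022).items()})
```

```text
[0.62829554 0.08055178 0.14647997] [-0.68640175 -0.1564455  -1.54602447] [ 0.00186581 -0.03282383  0.02047019]
20 {'backbot': np.float64(197.9), 'frontbot': np.float64(216.6), 'fronttop': np.float64(206.2), 'backtop': np.float64(187.4)}
30 {'backbot': np.float64(195.6), 'frontbot': np.float64(216.5), 'fronttop': np.float64(208.7), 'backtop': np.float64(187.4)}
40 {'backbot': np.float64(193.5), 'frontbot': np.float64(216.0), 'fronttop': np.float64(211.0), 'backtop': np.float64(187.9)}
50 {'backbot': np.float64(191.7), 'frontbot': np.float64(215.1), 'fronttop': np.float64(212.9), 'backtop': np.float64(188.8)}
60 {'backbot': np.float64(190.1), 'frontbot': np.float64(213.8), 'fronttop': np.float64(214.6), 'backtop': np.float64(190.2)}
70 {'backbot': np.float64(188.9), 'frontbot': np.float64(212.1), 'fronttop': np.float64(215.8), 'backtop': np.float64(191.9)}
80 {'backbot': np.float64(188.1), 'frontbot': np.float64(210.2), 'fronttop': np.float64(216.6), 'backtop': np.float64(194.0)}
```

View pics/m.png

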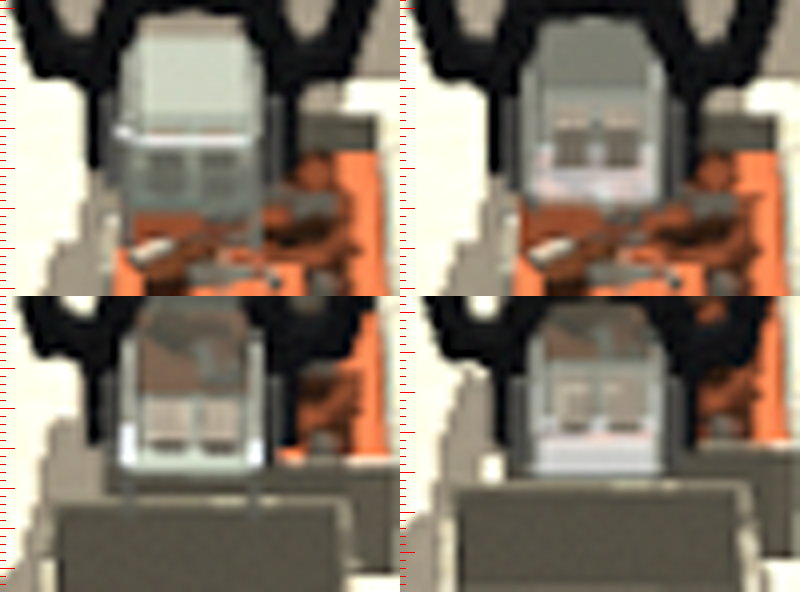

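Call:
jog_arm --hand '[0.035, 0.035, 0.035, 0.035, 0.035]' --pt "-0.028 0 -0.02" --pt "0 0 -0.03" --pt "0 0 -0.018" --pt "0 0 0" --pt "0.002 0 0" --yaw '[0, 0, 0, 0, 0]'

```text
time_s: 14.25
position: [0.6032, 0.0805, 0.0802]
tool_rot: [[1.0, 0.02, 0.0], [0.02, -1.0, -0.0], [0.0, 0.0, -1.0]]
ft_force: [0.9, -0.1, -2.0]
grip_width: 0.0477
gripper_force: 23.8
```

Call:
jog_arm --hand '[0.035, 0.035, 0.035, 0.035, 0.035]' --pt "0.004 0 0" --pt "0.004 0 0" --pt "0.003 0 -0.001" --pt "0.003 0 -0.002" --pt "0.002 0 -0.001" --yaw '[0, 0, 0, 0, 0]'

```text
time_s: 14.88
position: [0.6186, 0.0807, 0.0777]
tool_rot: [[1.0, 0.02, -0.001], [0.02, -1.0, -0.0], [-0.001, -0.0, -1.0]]
ft_force: [-8.3, -0.3, 14.4]
grip_width: 0.048
gripper_force: 23.3
```

Call:
jog_arm --hand '[0.035, 0.035, 0.035, 0.035, 0.035]' --pt "0.002 0 -0.002" --pt "0.002 0 -0.002" --pt "0.002 0 -0.002" --pt "0.002 0 -0.002" --pt "0.001 0 -0.002" --yaw '[0, 0, 0, 0, 0]'

```text
time_s: 15.5
position: [0.6305, 0.0807, 0.0706]
tool_rot: [[1.0, 0.02, 0.008], [0.02, -1.0, 0.0], [0.008, 0.0, -1.0]]
ft_force: [-1.6, 1.0, 26.9]
grip_width: 0.0477
gripper_force: 23.4
```

Run:
```python
from h import *
im=snap('scene','s7');im=im.astype(int).sum(2)//3
o=env.observe();p=np.array(o['position']);print(p,o['ft_force'],o['wrist_torque']);p[2]+=.002;print(proj('scene',p))
print('col281',im[205:240,281].tolist());print('col285',im[205:240,285].tolist())
```

```text
[0.6305896  0.0807     0.07048208] [-2.03372975  0.05120512 24.49356149] [0.35984362 0.9909121  0.01374747]
[286.63553198 225.36452414]
col281 [15, 12, 13, 13, 13, 28, 66, 92, 103, 103, 101, 101, 94, 135, 142, 143, 168, 163, 159, 157, 157, 174, 164, 145, 88, 58, 58, 61, 60, 59, 61, 59, 60, 59, 72]
col285 [11, 13, 15, 12, 9, 46, 90, 102, 134, 109, 94, 113, 125, 94, 73, 73, 68, 99, 149, 157, 155, 169, 160, 144, 87, 58, 60, 59, 60, 59, 60, 59, 60, 58, 74]
```

Call:
jog_arm --hand '[0.035, 0.035, 0.035, 0.035, 0.035]' --pt "0 0 0.015" --pt "0.01 0 0.01" --pt "0.02 0 0" --pt "0.01 0 -0.01" --pt "0 0 -0.01" --yaw '[0, 0, 0, 0, 0]'

```text
time_s: 16.18
position: [0.668, 0.0804, 0.0695]
tool_rot: [[1.0, 0.02, -0.001], [0.02, -1.0, 0.0], [-0.001, -0.0, -1.0]]
ft_force: [-0.0, -0.2, -1.6]
grip_width: 0.0475
gripper_force: 26.0
```

Call:
jog_arm --hand '[0.035, 0.035, 0.035, 0.035, 0.035]' --pt "0 0 -0.018" --pt "0 0 -0.013" --pt "0 0 -0.005" --pt "0 0 -0.004" --pt "0 0 0" --yaw '[0, 0, 0, 0, 0]'

```text
time_s: 16.8
position: [0.6682, 0.0805, 0.0309]
tool_rot: [[1.0, 0.02, 0.0], [0.02, -1.0, 0.0], [0.0, 0.0, -1.0]]
ft_force: [-0.3, 0.7, -1.6]
grip_width: 0.0475
gripper_force: 26.0
```

Call:
jog_arm --hand '[0.035, 0.035, 0.035, 0.035, 0.035]' --pt "0 0 -0.002" --pt "0 0 -0.002" --pt "0 0 -0.002" --pt "0 0 0" --pt "0 0 0" --yaw '[0, 0, 0, 0, 0]'

```text
time_s: 17.42
position: [0.6687, 0.0805, 0.0275]
tool_rot: [[1.0, 0.02, 0.002], [0.02, -1.0, -0.0], [0.002, 0.0, -1.0]]
ft_force: [-3.6, -0.5, 15.5]
grip_width: 0.0476
gripper_force: 27.3
```

Run:
```python
from h import *
im=snap('scene','s8');g=im.astype(int).sum(2)//3
o=env.observe();p=np.array(o['position']);print(p,o['ft_force'],o['wrist_torque']);p[2]+=.002;print(proj('scene',p),'floor row at x=.66,.69',proj('scene',[.66,.08,.004]),proj('scene',[.69,.08,.004]))
for c in(278,281,285,289,293):print(c,g[218:256,c].tolist())
```

```text
[0.6686777  0.08050714 0.02748987] [-4.39386377 -0.53517072 15.86611324] [-0.04691412  1.19850625  0.00289129]
[286.00819027 245.66465348] floor row at x=.66,.69 [285.95203994 251.13166289] [285.51134538 257.54697342]
278 [11, 14, 14, 14, 16, 16, 11, 16, 12, 15, 13, 13, 16, 13, 13, 11, 7, 36, 68, 91, 96, 97, 95, 91, 91, 91, 91, 90, 90, 76, 106, 81, 72, 82, 93, 93, 130, 94]
281 [13, 12, 13, 21, 20, 15, 12, 16, 11, 12, 12, 14, 6, 52, 100, 106, 124, 120, 107, 113, 146, 149, 142, 140, 142, 166, 171, 170, 170, 170, 175, 113, 91, 95, 95, 93, 130, 95]
285 [17, 15, 12, 11, 15, 14, 15, 14, 15, 12, 13, 16, 6, 83, 102, 101, 125, 118, 101, 113, 121, 106, 99, 95, 115, 163, 170, 170, 168, 170, 174, 113, 89, 95, 94, 93, 130, 97]
289 [14, 15, 10, 18, 17, 12, 17, 12, 13, 12, 13, 15, 8, 64, 100, 102, 118, 125, 113, 122, 129, 86, 71, 72, 68, 122, 164, 170, 169, 169, 174, 126, 95, 94, 94, 93, 130, 99]
293 [11, 8, 16, 12, 18, 12, 15, 8, 14, 9, 15, 14, 15, 12, 7, 39, 40, 74, 100, 103, 137, 159, 176, 162, 155, 155, 152, 153, 153, 153, 155, 116, 97, 97, 96, 93, 130, 105]
```

Call:
jog_arm --hand '[0.035, 0.035, 0.035, 0.035, 0.035]' --pt "0 0 0.004" --pt "-0.003 0 0" --pt "-0.003 0 0" --pt "0 0 0" --pt "0 0 0" --yaw '[0, 0, 0, 0, 0]'

```text
time_s: 18.1
position: [0.6621, 0.0805, 0.0286]
tool_rot: [[1.0, 0.02, -0.0], [0.02, -1.0, 0.0], [-0.0, -0.0, -1.0]]
ft_force: [-0.3, 0.6, -1.4]
grip_width: 0.0479
gripper_force: 25.9
```

Call:
jog_arm --hand '[0.035, 0.035, 0.035, 0.035, 0.035]' --pt "-0.002 0 0" --pt "-0.002 0 0" --pt "-0.001 0 0" --pt "0 0 0" --pt "0 0 0" --yaw '[0, 0, 0, 0, 0]'

```text
time_s: 18.73
position: [0.6601, 0.0804, 0.0301]
tool_rot: [[1.0, 0.02, 0.008], [0.02, -1.0, -0.0], [0.008, 0.0, -1.0]]
ft_force: [11.4, 1.5, -1.5]
grip_width: 0.0475
gripper_force: 25.7
```

Call:
jog_arm --hand '[0.035, 0.035, 0.035, 0.035, 0.035]' --pt "0.001 0 -0.002" --pt "0 0 0" --pt "0 0 0" --pt "0 0 0" --pt "0 0 0" --yaw '[0, 0, 0, 0, 0]' --grip_force 20

```text
time_s: 19.35
position: [0.6607, 0.0803, 0.0285]
tool_rot: [[1.0, 0.02, 0.007], [0.02, -1.0, -0.0], [0.007, 0.0, -1.0]]
ft_force: [8.4, 0.9, 2.8]
grip_width: 0.0477
gripper_force: 26.1
```

Call:
jog_arm --hand '[0.048, 0.05, 0.052, 0.054, 0.057]' --pt "0 0 0" --pt "0 0 0" --pt "0 0 0" --pt "0 0 0" --pt "0 0 0" --yaw '[0, 0, 0, 0, 0]'

```text
time_s: 19.98
position: [0.6602, 0.08, 0.0285]
tool_rot: [[1.0, 0.02, 0.006], [0.02, -1.0, -0.001], [0.006, 0.001, -1.0]]
ft_force: [6.4, -2.1, 3.3]
grip_width: 0.057
gripper_force: 0.0
```

Run:
```python
from h import *
im=snap('scene','s9');g=im.astype(int).sum(2)//3
o=env.observe();p=np.array(o['position']);print(p,o['ft_force'],o['grip_width'])
for c in(278,281,285,289,293):print(c,g[218:256,c].tolist())
def cr(th,xc,zc=.004):
    t=np.radians(th);b=np.array([-np.sin(t),-np.cos(t)]);c=np.array([np.cos(t),-np.sin(t)])
    f=lambda X,U:proj('scene',[xc+(X-.033)*c[0]-(U)*b[0],.08,zc+(X-.033)*c[1]-U*b[1]])[1].round(1)
    return dict(MF=f(.036,.046),FF=f(.01,.006),FB=f(-.01,.006),MB=f(-.036,.046),fb=f(.033,0))
print(cr(0,.671));print(cr(20,.667));print(cr(40,.655));print(cr(50,.644))
```

```text
[0.66014564 0.08000745 0.02847358] [ 6.02523353 -1.83530903  4.46170399] 0.056807527814211306
278 [11, 14, 14, 17, 13, 14, 15, 13, 15, 13, 14, 11, 23, 53, 73, 79, 81, 85, 87, 85, 83, 85, 93, 95, 95, 95, 95, 93, 110, 100, 94, 95, 95, 94, 96, 92, 131, 93]
281 [14, 22, 18, 14, 13, 14, 14, 11, 16, 11, 6, 70, 103, 106, 108, 125, 120, 110, 140, 134, 135, 138, 151, 170, 172, 171, 171, 172, 176, 115, 90, 95, 96, 94, 93, 93, 130, 95]
285 [13, 12, 15, 15, 15, 11, 13, 12, 12, 15, 6, 88, 105, 104, 119, 121, 112, 118, 134, 97, 81, 81, 99, 160, 170, 169, 169, 170, 175, 113, 91, 95, 96, 94, 94, 93, 129, 97]
289 [12, 16, 17, 14, 16, 15, 17, 12, 14, 14, 9, 62, 100, 105, 108, 122, 127, 125, 127, 89, 72, 72, 67, 134, 166, 169, 168, 169, 174, 111, 91, 95, 96, 95, 95, 93, 129, 100]
293 [13, 13, 11, 16, 16, 11, 14, 12, 16, 16, 15, 35, 41, 82, 95, 101, 100, 98, 123, 147, 149, 151, 157, 157, 156, 156, 155, 155, 160, 116, 95, 95, 95, 95, 95, 93, 129, 102]
{'MF': np.float64(240.8), 'FF': np.float64(246.9), 'FB': np.float64(242.8), 'MB': np.float64(226.3), 'fb': np.float64(253.5)}
{'MF': np.float64(244.4), 'FF': np.float64(244.7), 'FB': np.float64(238.9), 'MB': np.float64(223.4), 'fb': np.float64(252.6)}
{'MF': np.float64(247.2), 'FF': np.float64(241.7), 'FB': np.float64(235.0), 'MB': np.float64(222.3), 'fb': np.float64(250.1)}
{'MF': np.float64(247.8), 'FF': np.float64(239.6), 'FB': np.float64(232.7), 'MB': np.float64(222.1), 'fb': np.float64(247.8)}
```

Call:
jog_arm --hand '[0.06, 0.06, 0.062, 0.062, 0.062]' --pt "0 0 0" --pt "0 0 0.015" --pt "0 0 0.025" --pt "0 0 0.03" --pt "0 0 0.015" --yaw '[0, 0, 0, 0, 0]'

```text
time_s: 20.65
position: [0.6583, 0.0806, 0.1141]
tool_rot: [[1.0, 0.02, 0.002], [0.02, -1.0, -0.0], [0.002, 0.0, -1.0]]
ft_force: [-0.3, 0.2, 0.0]
grip_width: 0.0619
gripper_force: 0.0
```

Run:
```python
from h import *
im=snap('scene','s10');g=im.astype(int).sum(2)//3
o=env.observe();p=np.array(o['position']);print(p,o['ft_force'],o['grip_width'])
r=im[190:265,245:325];a=cv2.resize(cv2.convertScaleAbs(r,alpha=1.2),(640,600),interpolation=cv2.INTER_CUBIC)
for k in range(75):cv2.line(a,(0,k*8),(14 if k%5==0 else 5,k*8),(0,0,255),1)
cv2.imwrite('pics/s10.png',a)
for c in(281,285,289):print(c,g[210:256,c].tolist())
```

```text
[0.65882107 0.08059453 0.11528349] [ 0.96128162 -0.21116803  1.74411906] 0.062383873013805255
281 [70, 69, 70, 63, 76, 85, 55, 35, 32, 18, 27, 158, 98, 61, 63, 62, 97, 70, 56, 58, 52, 122, 151, 101, 78, 80, 79, 77, 112, 160, 172, 172, 172, 172, 172, 166, 162, 165, 148, 144, 153, 175, 158, 100, 122, 93]
285 [70, 71, 70, 71, 52, 33, 30, 30, 23, 17, 27, 156, 99, 61, 59, 61, 98, 72, 59, 59, 53, 123, 151, 99, 77, 80, 78, 75, 111, 159, 169, 169, 169, 169, 171, 150, 137, 147, 94, 72, 97, 205, 137, 83, 122, 95]
289 [84, 62, 58, 59, 44, 24, 40, 59, 63, 60, 94, 167, 102, 61, 65, 61, 112, 77, 57, 58, 53, 122, 150, 100, 77, 78, 78, 75, 113, 157, 169, 168, 169, 170, 164, 142, 137, 116, 75, 92, 116, 137, 140, 139, 156, 108]
```

View pics/s10.png

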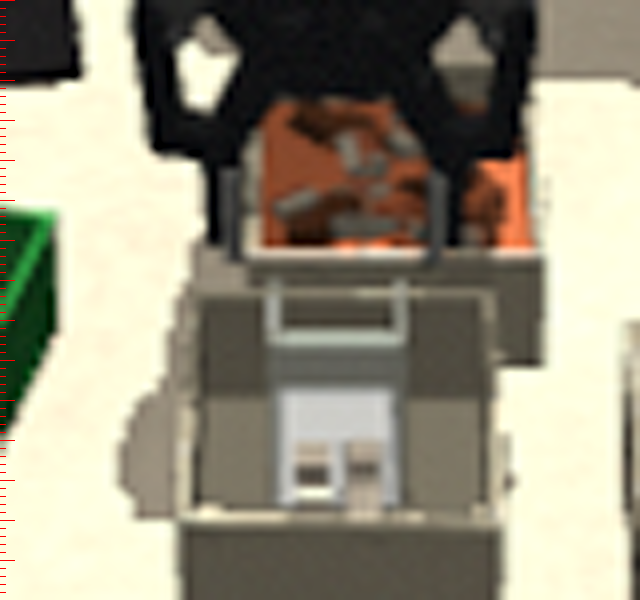

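Call:
jog_arm --hand '[0.062, 0.062, 0.062, 0.062, 0.055]' --pt "-0.02 0 0" --pt "0 0 -0.02" --pt "0 0 -0.015" --pt "0 0 -0.0053" --pt "0 0 0" --yaw '[0, 0, 0, 0, 0]' --grip_force 30

```text
time_s: 21.32
position: [0.6382, 0.0805, 0.0711]
tool_rot: [[1.0, 0.02, -0.001], [0.02, -1.0, 0.0], [-0.001, -0.0, -1.0]]
ft_force: [-0.8, -0.2, -0.7]
grip_width: 0.0546
gripper_force: 0.0
```

Call:
jog_arm --hand '[0.05, 0.046, 0.04, 0.035, 0.035]' --pt "0 0 0" --pt "0 0 0" --pt "0 0 0" --pt "0 0 0" --pt "0 0 0" --yaw '[0, 0, 0, 0, 0]' --grip_force 30

```text
time_s: 21.95
position: [0.6385, 0.0805, 0.0722]
tool_rot: [[1.0, 0.02, 0.001], [0.02, -1.0, -0.0], [0.001, 0.0, -1.0]]
ft_force: [-1.0, 0.9, 5.9]
grip_width: 0.0474
gripper_force: 30.9
```

Call:
jog_arm --hand '[0.035, 0.035, 0.035, 0.035, 0.035]' --pt "0 0 0.01" --pt "0 0 0.025" --pt "0 0 0.022" --pt "-0.009 0 0" --pt "-0.0095 0 0" --yaw '[0, 0, 0, 0, 0]'

```text
time_s: 22.58
position: [0.6183, 0.0805, 0.1274]
tool_rot: [[1.0, 0.02, -0.002], [0.02, -1.0, 0.0], [-0.002, -0.0, -1.0]]
ft_force: [0.4, -0.2, -0.9]
grip_width: 0.047
gripper_force: 31.2
```

Run:
```python
from h import *
im=snap('scene','s11');g=im.astype(int).sum(2)//3
o=env.observe();p=np.array(o['position']);print(p,o['ft_force'],o['grip_width'])
for P in([.637,.08,.127],[.637,.08,.061],[.6,.08,.061]):print(proj('scene',P).round(1))
for c in(281,285,289):print(c,g[200:245,c].tolist())
```

```text
[0.61718829 0.0807032  0.12732335] [ 0.09655357 -0.07117112 -2.55363569] 0.0470256596089161
[286.3 210.3]
[286.3 230. ]
[286.8 222.7]
281 [61, 60, 61, 62, 48, 28, 53, 66, 67, 67, 62, 136, 108, 80, 79, 80, 78, 76, 103, 141, 148, 175, 162, 156, 156, 157, 172, 161, 157, 159, 158, 159, 163, 97, 59, 59, 59, 60, 58, 74, 91, 95, 95, 94, 94]
285 [59, 60, 60, 42, 32, 31, 22, 23, 51, 68, 65, 133, 107, 81, 81, 78, 80, 76, 112, 142, 146, 172, 160, 155, 154, 153, 169, 158, 154, 154, 154, 156, 160, 95, 57, 59, 60, 59, 59, 73, 92, 95, 95, 94, 92]
289 [59, 59, 63, 58, 41, 32, 59, 75, 83, 85, 80, 128, 105, 82, 79, 79, 78, 76, 111, 156, 163, 169, 158, 155, 153, 153, 175, 161, 154, 154, 156, 156, 161, 94, 56, 59, 59, 58, 57, 73, 93, 95, 96, 95, 93]
```

Run:
```python
from h import *
a=cv2.imread('raw_s2.png').astype(int);b=cv2.imread('raw_s11.png').astype(int)
print('tub rows',[proj('scene',[x,y,.004]).round(0).tolist() for x in(.605,.737) for y in(.03,.132)])
g=b.sum(2)//3
for r in range(232,258):print(r,' '.join('%3d'%v for v in g[r,268:306]))
```

```text
tub rows [[270.0, 239.0], [305.0, 240.0], [266.0, 268.0], [304.0, 269.0]]
232 147 136  50  60  60  58  59  59  59  59  66  89 135 163 162 162 161 160 161 160 161 161 160 160 161 162 142  93  64  58  61  58  59  60  61  59  57 101
233 146 149  52  59  61  59  60  60  60  60  59  65  84  97  94  95  94  95  94  95  94  94  95  95  95  95  87  66  59  59  58  58  59  61  60  59  56 114
234 155 153  43  60  61  59  59  60  60  59  58  58  58  59  56  57  57  57  59  56  57  56  56  56  58  57  58  59  60  59  60  59  58  60  59  60  54 100
235 153 146  42  59  60  59  60  60  60  60  60  59  60  59  58  58  58  59  60  58  60  59  60  59  59  59  59  60  59  60  60  59  59  59  59  59  55  92
236 152 145  46  60  60  61  59  61  59  58  61  58  59  59  60  59  60  60  60  60  60  59  59  61  59  59  59  60  59  60  61  59  60  60  60  59  56  75
237 143 143  47  58  61  59  60  61  59  61  60  60  60  60  59  58  61  59  61  58  60  58  60  59  59  58  60  59  59  60  59  60  59  59  60  59  57  76
238 153 150  46  58  59  57  59  59  58  59  59  59  57  58  58  58  58  59  58  57  59  5
[... 2329 characters left out ...]
 131 101  81  82  83  78 131 175 174 172 172 173 173 173 173 172 174 176 133
254 164 171 194 189 184 183 180 176 175 177 176 176 179 154 117 121 121 122 130 141 132 119 121 120 114 146 178 177 176 169 158 158 157 156 155 154 155 124
255  92 101 108 109 110 110 108 105 106 108 108 108 110 102  91  93  94  94  96 100 100  97  98  99  97 105 117 117 117 113 109 109 112 117 117 118 124 126
256  55  57  59  60  63  62  62  64  64  62  63  64  64  65  66  67  65  69  68  68  67  65  67  68  68  69  69  68  68  68  70  70  71  76  75  74  79  82
257  60  64  62  59  62  64  65  65  65  65  63  64  64  63  64  64  64  65  64  65  65  64  64  61  60  61  64  64  63  63  64  65  64  64  63  63  63  62
```

Call:
jog_arm --hand '[0.035, 0.035, 0.035, 0.035, 0.035]' --pt "0.015 0 0" --pt "0.01 0 0" --pt "0 0 -0.01" --pt "0 0 -0.005" --pt "-0.005 0 0" --yaw '[0, 0, 0, 0, 0]'

```text
time_s: 23.25
position: [0.639, 0.0805, 0.1126]
tool_rot: [[1.0, 0.02, -0.002], [0.02, -1.0, 0.0], [-0.002, -0.0, -1.0]]
ft_force: [0.1, -0.3, -1.2]
grip_width: 0.0472
gripper_force: 31.2
```

Call:
jog_arm --hand '[0.035, 0.035, 0.035, 0.035, 0.035]' --pt "-0.005 0 0" --pt "-0.005 0 0" --pt "-0.005 0 0.001" --pt "-0.005 0 0.001" --pt "-0.005 0 0.001" --yaw '[0, 0, 0, 0, 0]'

```text
time_s: 23.88
position: [0.6145, 0.0805, 0.1167]
tool_rot: [[1.0, 0.02, 0.001], [0.02, -1.0, 0.0], [0.001, -0.0, -1.0]]
ft_force: [4.1, 1.6, -2.5]
grip_width: 0.0472
gripper_force: 31.0
```

Call:
jog_arm --hand '[0.035, 0.035, 0.035, 0.035, 0.035]' --pt "-0.006 0 0" --pt "-0.006 0 0" --pt "-0.006 0 -0.001" --pt "-0.006 0 -0.002" --pt "-0.006 0 -0.002" --yaw '[0, 0, 0, 0, 0]'

```text
time_s: 24.5
position: [0.5843, 0.0805, 0.1116]
tool_rot: [[1.0, 0.02, 0.0], [0.02, -1.0, -0.0], [0.0, 0.0, -1.0]]
ft_force: [2.9, 0.3, 2.8]
grip_width: 0.0471
gripper_force: 30.5
```

Call:
jog_arm --hand '[0.035, 0.035, 0.035, 0.035, 0.035]' --pt "-0.004 0 -0.002" --pt "-0.004 0 -0.002" --pt "-0.004 0 -0.003" --pt "-0.004 0 -0.003" --pt "0 0 0" --yaw '[0, 0, 0, 0, 0]'

```text
time_s: 25.12
position: [0.568, 0.0805, 0.1011]
tool_rot: [[1.0, 0.02, -0.001], [0.02, -1.0, 0.0], [-0.001, -0.0, -1.0]]
ft_force: [1.9, -0.0, 2.2]
grip_width: 0.0473
gripper_force: 30.4
```

Run:
```python
from h import *
im=snap('scene','s12');g=im.astype(int).sum(2)//3
o=env.observe();p=np.array(o['position']);print(p,o['ft_force'],o['wrist_torque'],o['grip_width'])
q=p-[0,0,.010]
for th in(0,10,20,30,40,50,60):
    t=np.radians(th);b=np.array([-np.sin(t),-np.cos(t)]);c=np.array([np.cos(t),-np.sin(t)])
    f=lambda X,U:proj('scene',[q[0]+X*c[0]-U*b[0],.08,q[2]+X*c[1]-U*b[1]])[1].round(1)
    print(th,'MF',f(.063,.019),'fb',f(.060,-.027),'FF',f(.037,-.021),'FB',f(.017,-.021),'MB',f(-.009,.019))
for c in(279,281,285,289,294):print(c,g[195:245,c].tolist())
```

```text
[0.56814142 0.08051551 0.10120175] [ 0.93970345 -0.70911924  1.4729937 ] [-0.0852939  -0.34046863 -0.03502968] 0.047037544776513014
0 MF 214.2 fb 227.3 FF 221.1 FB 217.3 MB 200.8
10 MF 218.1 fb 229.1 FF 222.0 FB 217.3 MB 201.0
20 MF 221.6 fb 230.2 FF 222.6 FB 217.0 MB 201.5
30 MF 224.6 fb 230.7 FF 222.6 FB 216.5 MB 202.1
40 MF 227.1 fb 230.4 FF 222.3 FB 215.7 MB 203.0
50 MF 229.0 fb 229.5 FF 221.5 FB 214.7 MB 204.0
60 MF 230.2 fb 228.0 FF 220.3 FB 213.5 MB 205.1
279 [24, 40, 43, 29, 52, 48, 38, 48, 142, 156, 155, 150, 152, 153, 156, 162, 172, 175, 163, 159, 158, 161, 168, 169, 171, 152, 155, 147, 162, 181, 123, 78, 63, 60, 61, 59, 59, 60, 58, 58, 60, 59, 59, 58, 69, 89, 91, 88, 90, 89]
281 [120, 120, 117, 74, 59, 60, 58, 109, 82, 61, 56, 61, 66, 73, 72, 73, 80, 82, 80, 93, 104, 105, 101, 170, 181, 186, 164, 153, 153, 155, 136, 116, 74, 57, 60, 60, 61, 59, 60, 59, 59, 58, 60, 57, 73, 91, 95, 94, 94, 93]
285 [115, 115, 113, 73, 58, 58, 55, 129, 86, 58, 60, 55, 56, 82, 95, 99, 99, 99, 92, 114, 118, 118, 116, 116, 109, 189, 179, 156, 153, 155, 136, 120, 75, 56, 60, 60, 61, 59, 60, 59, 60, 59, 60, 58, 73, 92, 95, 94, 94, 93]
289 [115, 116, 114, 73, 59, 58, 54, 130, 92, 61, 58, 86, 100, 105, 110, 105, 77, 70, 84, 114, 118, 118, 116, 113, 188, 204, 181, 156, 153, 154, 145, 131, 78, 57, 59, 60, 58, 58, 60, 60, 59, 60, 59, 58, 72, 91, 95, 94, 93, 89]
294 [120, 119, 116, 75, 59, 58, 57, 122, 94, 78, 95, 117, 112, 120, 130, 140, 131, 126, 127, 145, 151, 151, 152, 149, 186, 207, 196, 183, 183, 184, 166, 121, 72, 62, 59, 60, 59, 60, 59, 59, 59, 59, 59, 57, 72, 89, 91, 92, 89, 89]
```

Call:
jog_arm --hand '[0.035, 0.035, 0.035, 0.035, 0.035]' --pt "0 0 0.02" --pt "0 0 0.03" --pt "-0.015 0.025 0" --pt "-0.025 0.038 0" --pt "-0.025 0.038 0" --yaw '[0, 0, 0, 0, 0]'

```text
time_s: 25.8
position: [0.5017, 0.1822, 0.1505]
tool_rot: [[1.0, 0.019, -0.004], [0.019, -1.0, -0.0], [-0.004, 0.0, -1.0]]
ft_force: [0.5, 0.1, -1.4]
grip_width: 0.0471
gripper_force: 31.2
```

Call:
jog_arm --hand '[0.035, 0.035, 0.035, 0.035, 0.035]' --pt "-0.025 0.038 0" --pt "-0.02 0.032 0" --pt "-0.013 0.019 0" --pt "0 0 -0.03" --pt "0 0 -0.04" --yaw '[0, 0, 0, 0, 0]'

```text
time_s: 26.42
position: [0.4446, 0.2706, 0.0805]
tool_rot: [[1.0, 0.021, -0.001], [0.021, -1.0, -0.0], [-0.001, 0.0, -1.0]]
ft_force: [1.1, 0.7, -1.7]
grip_width: 0.0472
gripper_force: 31.3
```

Call:
jog_arm --hand '[0.035, 0.035, 0.035, 0.035, 0.035]' --pt "0 0 -0.022" --pt "0 0 -0.006" --pt "0 0 -0.005" --pt "0 0 -0.004" --pt "0 0 0" --yaw '[0, 0, 0, 0, 0]'

```text
time_s: 27.05
position: [0.4444, 0.2704, 0.0452]
tool_rot: [[1.0, 0.02, -0.002], [0.02, -1.0, -0.001], [-0.002, 0.001, -1.0]]
ft_force: [-5.2, -1.0, 12.1]
grip_width: 0.0469
gripper_force: 40.4
```

Call:
jog_arm --hand '[0.035, 0.035, 0.035, 0.035, 0.035]' --pt "0 0 -0.002" --pt "0 0 -0.002" --pt "0 0 -0.002" --pt "0 0 -0.001" --pt "0 0 0" --yaw '[0, 0, 0, 0, 0]'

```text
time_s: 27.68
position: [0.4443, 0.2704, 0.0385]
tool_rot: [[1.0, 0.02, -0.002], [0.02, -1.0, -0.001], [-0.002, 0.0, -1.0]]
ft_force: [-7.8, -0.7, 15.2]
grip_width: 0.0471
gripper_force: 45.9
```

Run:
```python
from h import *
im=snap('scene','s13');g=im.astype(int).sum(2)//3
o=env.observe();p=np.array(o['position']);print(p,o['ft_force'],o['wrist_torque'],o['grip_width'])
for x in(.436,.502):
  for z in(0,.046):print(x,z,proj('scene',[x,.2464,z]).round(1),proj('scene',[x,.2944,z]).round(1))
for c in(345,350,355):print(c,g[180:230,c].tolist())
```

```text
[0.4443195  0.27044464 0.03842989] [-7.42292864 -0.99879593 15.0412843 ] [-0.09505078  0.63728699  0.04190079] 0.04746714942396762
0.436 0 [341.2 211.4] [356.4 211.7]
0.436 0.046 [342. 199.] [357.4 199.3]
0.502 0 [342.2 222.9] [357.9 223.3]
0.502 0.046 [343.  210.3] [359.  210.6]
345 [13, 14, 16, 16, 12, 13, 15, 13, 15, 20, 53, 78, 115, 119, 117, 127, 118, 96, 92, 94, 87, 122, 127, 128, 128, 130, 140, 141, 160, 176, 182, 182, 179, 217, 229, 150, 101, 101, 107, 119, 121, 120, 119, 118, 113, 107, 191, 207, 205, 206]
350 [16, 16, 11, 16, 14, 15, 13, 1, 152, 167, 124, 113, 115, 115, 116, 131, 126, 107, 102, 100, 134, 143, 112, 103, 103, 104, 103, 102, 103, 127, 137, 133, 208, 222, 222, 174, 124, 114, 115, 117, 116, 118, 118, 117, 114, 107, 189, 204, 202, 205]
355 [17, 14, 13, 16, 15, 12, 14, 5, 99, 201, 209, 206, 209, 210, 213, 180, 132, 105, 103, 104, 102, 103, 125, 123, 106, 104, 106, 104, 104, 122, 133, 211, 225, 222, 225, 176, 116, 114, 120, 121, 119, 117, 114, 114, 114, 109, 191, 204, 202, 204]
```

Call:
jog_arm --hand '[0.035, 0.035, 0.035, 0.035, 0.035]' --pt "0 0 -0.002" --pt "0 0 -0.002" --pt "0 0 -0.002" --pt "0 0 0" --pt "0 0 0" --yaw '[0, 0, 0, 0, 0]' --grip_force 20

```text
time_s: 28.35
position: [0.4446, 0.2705, 0.0323]
tool_rot: [[1.0, 0.02, -0.002], [0.02, -1.0, -0.0], [-0.002, 0.0, -1.0]]
ft_force: [-5.8, -1.2, 12.6]
grip_width: 0.0474
gripper_force: 50.8
```

Run:
```python
from h import *
im=snap('scene','s14');g=im.astype(int).sum(2)//3
o=env.observe();p=np.array(o['position']);print(p,o['ft_force'],o['wrist_torque'],o['grip_width'])
for c in(350,355):print(c,g[180:230,c].tolist())
```

```text
[0.44465209 0.27048252 0.03233604] [-5.46395887 -0.46342465 13.16009169] [-0.01577921  0.318615    0.03926789] 0.047044452855409674
350 [10, 15, 15, 13, 16, 13, 15, 15, 12, 30, 108, 117, 116, 116, 117, 116, 146, 121, 111, 110, 145, 152, 119, 111, 113, 112, 112, 113, 112, 112, 125, 135, 131, 208, 217, 166, 93, 106, 115, 117, 117, 118, 117, 117, 114, 108, 189, 204, 202, 205]
355 [14, 19, 18, 15, 15, 13, 14, 14, 10, 1, 148, 205, 211, 212, 213, 172, 150, 118, 110, 114, 113, 112, 133, 132, 116, 111, 112, 112, 114, 113, 117, 168, 216, 224, 220, 184, 116, 104, 118, 120, 119, 117, 115, 115, 114, 110, 191, 205, 201, 204]
```

Call:
jog_arm --hand '[0.048, 0.05, 0.053, 0.06, 0.07]' --pt "0 0 0" --pt "0 0 0" --pt "0 0 0" --pt "0 0 0" --pt "0 0 0" --yaw '[0, 0, 0, 0, 0]'

```text
time_s: 29.02
position: [0.4456, 0.2705, 0.0315]
tool_rot: [[1.0, 0.02, -0.0], [0.02, -1.0, -0.0], [-0.0, 0.0, -1.0]]
ft_force: [0.5, 0.2, 0.4]
grip_width: 0.0702
gripper_force: 0.0
```

Call:
jog_arm --hand '[0.075, 0.08, 0.085, 0.085, 0.085]' --pt "0 0 0.01" --pt "0 0 0.03" --pt "0 0 0.04" --pt "0 0 0.03" --pt "0 0 0" --yaw '[0, 0, 0, 0, 0]'

```text
time_s: 29.65
position: [0.4465, 0.2708, 0.1441]
tool_rot: [[1.0, 0.02, 0.005], [0.02, -1.0, 0.002], [0.005, -0.002, -1.0]]
ft_force: [-0.5, 0.0, -0.9]
grip_width: 0.0853
gripper_force: 0.0
```

Run:
```python
from h import *
im=snap('scene','s15');g=im.astype(int).sum(2)//3
o=env.observe();p=np.array(o['position']);print(p,o['ft_force'],o['wrist_torque'],o['grip_width'])
for r in range(192,229):print(r,' '.join('%3d'%v for v in g[r,336:364]))
g0=cv2.imread('raw_scene0.png').astype(int).sum(2)//3
print('initial');
for c in(345,350,354,357):print(c,g0[190:230,c].tolist())
```

```text
[0.44576266 0.27054654 0.14245521] [-0.60842347 -0.62139639 -1.29213662] [-0.02138266  0.03009337  0.05272729] 0.08502169483382888
192 112 112 111 113 113 113 112 113 113 114 116 116 116 117 115 111 159 211 207 206 206 206 205 204 204 203 204 204
193 112 112 112 112 113 113 112 114 114 115 115 115 116 115 115 113 124 175 212 207 206 204 202 204 203 204 205 204
194 112 112 112 113 114 114 113 115 114 115 113 112 112 112 115 117 114 125 174 210 206 205 207 205 205 205 205 204
195 110 110 112 113 114 114 113 112 109 107 106 106 150 167 111 116 115 114 123 171 207 208 207 206 205 203 205 205
196 110 108 106 104 105 107 108 104 147 190 191 192 199 204 165 112 117 116 111 159 211 209 206 203 202 203 203 202
197 103 148 189 188 188 189 189 190 196 206 206 206 206 207 204 167 112 114 112 124 139 169 209 205 204 204 204 203
198 189 198 204 202 202 206 200 196 205 201 200 202 203 202 204 175 116 119 121 120 115 159 212 208 205 204 203 204
199 204 203 201 202 203 205 180 151 181 193 193 194 194 193 194 191 170 150 152 153 148 139 170 210 205 205 205 204
200 203 203 203 202 203 193 162 143 170 1
[... 3420 characters left out ...]
 128, 118, 122, 99, 71, 64, 67, 67, 72, 74, 75, 74, 67, 80, 80, 73, 173, 201, 204, 203, 203, 203, 205]
350 [203, 202, 204, 204, 205, 205, 204, 203, 202, 198, 193, 190, 190, 190, 191, 190, 191, 190, 190, 198, 210, 203, 116, 68, 81, 75, 73, 113, 86, 100, 116, 116, 113, 164, 198, 202, 198, 199, 201, 203]
354 [203, 204, 206, 207, 205, 205, 204, 203, 202, 200, 192, 191, 190, 189, 190, 191, 191, 190, 190, 193, 211, 195, 116, 73, 78, 75, 75, 81, 81, 103, 117, 115, 111, 105, 190, 206, 201, 201, 202, 203]
357 [203, 202, 204, 203, 205, 206, 205, 206, 206, 204, 195, 192, 191, 192, 194, 193, 193, 194, 194, 196, 193, 197, 132, 88, 92, 94, 96, 95, 90, 102, 113, 116, 114, 108, 188, 204, 202, 200, 197, 201]
```

Call:
jog_arm --hand '[0.085, 0.085, 0.085, 0.085, 0.085]' --pt "0 -0.05 0.03" --pt "0 -0.06 0.03" --pt "0 -0.06 0.01" --pt "0 -0.06 0" --pt "0 -0.06 0" --yaw '[-0.02, 0, 0, 0, 0]'

```text
time_s: 30.32
position: [0.445, -0.0172, 0.2087]
tool_rot: [[1.0, -0.0, -0.001], [-0.0, -1.0, 0.001], [-0.001, -0.001, -1.0]]
ft_force: [1.4, -0.7, -0.3]
grip_width: 0.0851
gripper_force: 0.0
```

Run:
```python
from h import *
im=snap('top','t16');g=im.astype(int).sum(2);g0=cv2.imread('raw_top0.png').astype(int).sum(2)
print(env.observe()['position'])
for r in range(224,264):print(r,' '.join('%3d'%v for v in g[r,164:198]))
d=np.abs(im.astype(int)-cv2.imread('raw_top0.png')).sum(2)
print('tub diff');
ys,xs=np.where(d[125:200,232:292]>60);print(len(ys),[at('top',u+232,v+125,.01).round(3)[:2].tolist() for u,v in zip(xs,ys)][:40])
```

```text
[ 0.44550375 -0.0231242   0.20859643]
224 326 324 324 326 328 326 325 327 325 324 325 325 325 326 332 331 329 328 326 325 326 326 324 326 325 328 328 329 328 329 325 330 328 326
225 321 321 324 327 326 327 327 327 326 325 324 325 323 324 329 330 328 329 329 325 327 325 325 325 328 327 330 328 329 329 327 326 329 325
226 324 320 324 324 327 328 325 328 326 324 327 324 325 325 325 328 330 327 329 328 328 323 326 328 329 329 328 327 328 327 326 330 330 329
227 325 322 325 326 324 327 327 328 327 327 326 328 327 326 326 327 328 328 328 327 327 324 326 328 330 330 330 327 324 326 327 330 331 329
228 326 327 326 324 328 327 325 327 327 327 326 328 326 325 327 328 328 327 326 326 328 326 325 326 329 329 329 327 326 325 327 329 330 330
229 327 324 325 326 325 327 327 327 325 326 325 324 325 327 330 328 326 327 326 328 325 326 326 330 328 326 327 330 329 327 331 329 329 331
230 328 327 322 326 325 328 325 329 327 323 323 325 323 324 326 327 327 327 325 327 327 326 329 327 328 326 326 325 323 324 325 327 330 330
231 328 327 324 325 325 328 325 327 322 316 306 303 304 311 314 315 313 316 314 31
[... 4170 characters left out ...]
327 313 301 295 300 301 301 297 294 292 297 295 292 290 286 280 281 287 305 321 324 328
262 325 327 328 328 324 326 326 327 329 329 328 328 329 325 318 319 321 321 323 321 320 321 323 323 322 318 320 317 319 320 323 328 328 325
263 326 326 327 324 326 323 322 326 324 325 328 328 328 326 327 326 327 324 329 328 329 329 327 328 328 325 325 329 326 329 329 328 327 328
tub diff
20 [[0.684, 0.084], [0.682, 0.084], [0.679, 0.096], [0.679, 0.093], [0.679, 0.091], [0.679, 0.088], [0.679, 0.086], [0.679, 0.084], [0.676, 0.093], [0.676, 0.091], [0.676, 0.088], [0.676, 0.086], [0.669, 0.078], [0.669, 0.076], [0.669, 0.073], [0.669, 0.071], [0.669, 0.069], [0.667, 0.076], [0.667, 0.073], [0.667, 0.071]]
```

Run:
```python
from h import *
print('mouth c',at('top',182.6,245.3,.046).round(4),'floor c',at('top',184,245.0,.006).round(4))
print('init',at('top',180,243.9,.046).round(4))
# rig from clean top image, edges at subpixel: sensor tube tip & lamp face along axis
im=cv2.imread('raw_t16.png');hsv=cv2.cvtColor(im,cv2.COLOR_BGR2HSV)
g=im.astype(int).sum(2)//3
a,b=np.array([.7405,-.3285]),np.array([.423,-.249])
ax=(a-b)/np.linalg.norm(a-b)
print('axis',ax,np.degrees(np.arctan2(ax[1],ax[0])))
# rail mask: bright bluish
sub=im[150:270,380:450].astype(int)
m=((sub.sum(2)>390)).astype(np.uint8);n,l,s,c=cv2.connectedComponentsWithStats(m);k=1+np.argmax(s[1:,4]);cnt=np.argwhere(l==k)[:,::-1]+[380,150]
P=np.array([at('top',u,v,.028)[:2] for u,v in cnt]);mu=P.mean(0);w,V=np.linalg.eigh(np.cov(P.T));d=V[:,1]*np.sign(V[0,1]);q=(P-mu)@np.c_[d,[-d[1],d[0]]]
print('rail',len(P),mu.round(4),d.round(4),np.degrees(np.arctan2(d[1],d[0])).round(2),q.min(0).round(4),q.max(0).round(4))
```

```text
mouth c [0.4687 0.2671 0.046 ] floor c [0.4689 0.2705 0.006 ]
init [0.472  0.2734 0.046 ]
axis [ 0.97005257 -0.24289505] -14.057471988449379Traceback (most recent call last):
  File "<stdin>", line 12, in <module>
    return _wrapfunc(a, 'argmax', axis=axis, out=out, **kwds)
    return bound(*args, **kwds)
ValueError: attempt to get argmax of an empty sequence
```

Run:
```python
from h import *
im=cv2.imread('raw_top0.png').astype(int)
m=np.zeros(im.shape[:2],np.uint8);s=im[110:290,360:470];m[110:290,360:470]=((s[:,:,0]-s[:,:,2]>0)&(s.sum(2)>260))
n,l,st,c=cv2.connectedComponentsWithStats(m);k=1+np.argmax(st[1:,4]);print(st[k])
cnt=np.argwhere(l==k)[:,::-1]
P=np.array([at('top',u,v,.028)[:2] for u,v in cnt]);mu=P.mean(0);w,V=np.linalg.eigh(np.cov(P.T));d=V[:,1]*np.sign(V[0,1]);R=np.c_[d,[-d[1],d[0]]];q=(P-mu)@R
print('rail',len(P),mu.round(4),np.degrees(np.arctan2(d[1],d[0])).round(2),np.percentile(q,[1,99],axis=0).round(4).tolist())
# rail side edges: per longitudinal bin lateral extents, mid-part
for a in np.arange(-.06,.07,.03):
    z=q[np.abs(q[:,0]-a)<.015,1];print(a.round(2),z.min().round(4),z.max().round(4))
dg=im.sum(2)//3
print('sensor/lamp patches');
for nm,(x0,x1,y0,y1) in dict(sens=(392,432,232,280),lamp=(425,462,115,160)).items():
    print(nm);
    for r in range(y0,y1,2):print(r,' '.join('%3d'%v for v in dg[r,x0:x1]))
```

```text
[ 393  156   39   88 1476]
rail 1476 [ 0.5776 -0.2886] -15.81 [[-0.0985, -0.0234], [0.0976, 0.0218]]
-0.06 -0.0242 0.0219
-0.03 -0.0241 0.0219
0.0 -0.0243 0.0221
0.03 -0.0231 0.0225
0.06 -0.0227 0.0226
sensor/lamp patches
sens
232 106  93  79  92 107 112 112 113 113 113 112 113 112 112 112 112 111 111 111 112 111 112 112 108 106 107 108 109 107 107 108 108 108 108 108 109 108 108 108 109
234  99  84  82 100 111 113 112 112 113 112 112 112 112 111 112 112 111 112 111 112 112 112 109 102 105 107 107 107 108 106 106 106 106 107 107 108 108 107 108 107
236  92  79  93 108 112 113 112 112 112 113 112 112 113 112 112 112 111 111 109 109 109 110 105 105 107 107 107 108 107 108 108 108 108 107 107 107 106 107 107 107
238  83  83 101 110 113 112 113 112 113 112 112 113 112 113 112 111 109  98  78  69  72  78  81  90  96 100 103 105 107 107 107 107 108 109 107 107 107 107 107 107
240  75  92 108 112 112 113 112 111 110 111 112 112 112 112 112 111 104  78  48  35  34  38  40  43  47  53  58  70  78  83  92 103 107 108 108 108 107 107 107 107
242  83  95  99 104 106 107 100  89  85  89  93  95  
[... 5863 characters left out ...]
  51  49  49  50  48  51  50  49  49  45  44  44  60  89 105 109 109 108 107 107 107 108 107
153  30  30  31  30  31  33  38  43  44  46  49  50  53  57  54  55  56  65  66  54  46  42  44  43  42  47  72  99 106 108 109 109 108 108 108 109 109
155  40  37  36  31  30  31  32  33  34  36  40  47  52  52  49  47  47  47  49  49  50  54  55  42  40  63  94 107 108 108 109 108 108 108 107 108 108
157  70  68  66  62  59  51  44  40  37  36  49  80  97  99  96  94  88  84  79  76  75  76  78  81  91  99 106 108 108 107 107 107 108 107 109 109 109
159  72  71  71  70  71  70  69  68  67  66  72  92 104 108 108 107 107 106 106 105 106 106 106 106 108 108 107 108 108 108 107 108 108 109 109 108 108
```

Call:
jog_arm --hand '[0.085, 0.085, 0.085, 0.085, 0.085]' --pt "0.005 0.06 0" --pt "0.005 0.06 0" --pt "0.005 0.06 0" --pt "0.005 0.06 0" --pt "0.0033 0.0526 0" --yaw '[0.01, 0, 0, 0, 0]'

```text
time_s: 31.0
position: [0.4684, 0.2793, 0.2083]
tool_rot: [[1.0, 0.01, -0.002], [0.01, -1.0, -0.001], [-0.002, 0.001, -1.0]]
ft_force: [0.6, -0.0, 0.3]
grip_width: 0.0851
gripper_force: 0.0
```

Run:
```python
from h import *
d=np.array([np.cos(np.radians(-15.3)),np.sin(np.radians(-15.3))]);n=np.array([-d[1],d[0]]);o0=np.array([.5774,-.2894])
f=lambda u,v,z:(lambda w:(round(float(w@d),4),round(float(w@n),4)))(at('top',u,v,z)[:2]-o0)
print('tip L,R',f(409.3,238.3,.14),f(421.5,241,.14),f(415.5,239.5,.15))
print('sensor front L,R',f(403.8,247.8,.168),f(427.9,254,.168),'back',f(399,270.3,.168),f(422.5,275,.168))
print('lamp side @row 147 L,R(z.14)',f(431.5,147,.14),f(452.5,147,.14),'row 127',f(434.3,127,.14),f(458.5,127,.14))
print('lamp face row~156.5',f(436,157,.14),f(448,157,.112))
# predicted lamp face points
for mid in(-.003,0,.003,.006):
  print(mid,[proj('top',[*(o0+d*(mid+.0995)+n*l),z]).round(1).tolist() for l,z in((-.028,.14),(.028,.14),(0,.112),(0,.168))])
print(env.observe()['position'])
```

```text
tip L,R (-0.0924, 0.0128) (-0.0907, -0.0153) (-0.0919, 0.0012)
sensor front L,R (-0.1175, 0.0258) (-0.1161, -0.0289) back (-0.1673, 0.023) (-0.1632, -0.0295)
lamp side @row 147 L,R(z.14) (0.1202, 0.0172) (0.134, -0.0294) row 127 (0.1665, 0.0225) (0.1826, -0.0315)
lamp face row~156.5 (0.1011, 0.0015) (0.1155, -0.0327)
-0.003 [[447.9, 162.6], [424.3, 155.6], [432.6, 160.9], [439.9, 157.2]]
0 [[448.2, 161.3], [424.7, 154.4], [432.9, 159.6], [440.2, 156.0]]
0.003 [[448.5, 160.0], [425.0, 153.1], [433.2, 158.4], [440.6, 154.7]]
0.006 [[448.9, 158.8], [425.3, 151.9], [433.5, 157.2], [440.9, 153.4]]
[0.46835223 0.27932276 0.20825775]
```

Call:
jog_arm --hand '[0.0854, 0.0854, 0.0854, 0.0854, 0.0854]' --pt "0.0004 -0.0098 -0.04" --pt "0 0 -0.06" --pt "0 0 -0.05" --pt "0 0 -0.025" --pt "0 0 -0.0093" --yaw '[0, 0, 0, 0, 0]'

```text
time_s: 31.62
position: [0.4682, 0.2671, 0.023]
tool_rot: [[1.0, 0.01, -0.004], [0.01, -1.0, -0.001], [-0.004, 0.001, -1.0]]
ft_force: [-0.1, 0.7, 1.1]
grip_width: 0.0851
gripper_force: 0.0
```

Call:
jog_arm --hand '[0.07, 0.058, 0.05, 0.045, 0.04]' --pt "0 0 0" --pt "0 0 0" --pt "0 0 0" --pt "0 0 0" --pt "0 0 0" --yaw '[0, 0, 0, 0, 0]' --grip_force 30

```text
time_s: 32.25
position: [0.4698, 0.2677, 0.0262]
tool_rot: [[1.0, 0.01, 0.002], [0.01, -1.0, 0.001], [0.002, -0.001, -1.0]]
ft_force: [-0.9, 0.9, 6.8]
grip_width: 0.0477
gripper_force: 31.0
```

Call:
jog_arm --hand '[0.035, 0.035, 0.035, 0.035, 0.035]' --pt "0 0 0" --pt "0 0 0" --pt "0 0 0.015" --pt "0 0 0.03" --pt "0 0 0.04" --yaw '[0, 0, 0, 0, 0]' --grip_force 30

```text
time_s: 32.88
position: [0.4688, 0.2672, 0.1114]
tool_rot: [[1.0, 0.01, -0.001], [0.01, -1.0, -0.001], [-0.001, 0.001, -1.0]]
ft_force: [0.8, 0.1, -1.6]
grip_width: 0.0476
gripper_force: 31.6
```

Call:
jog_arm --hand '[0.035, 0.035, 0.035, 0.035, 0.035]' --pt "0 0 0.045" --pt "0 -0.01 0.05" --pt "0.005 -0.025 0.04" --pt "0.01 -0.04 0.005" --pt "0.01 -0.045 0" --yaw '[0, -0.05, -0.06, -0.06, -0.06]'

```text
time_s: 33.5
position: [0.4942, 0.1464, 0.2518]
tool_rot: [[0.976, -0.219, 0.002], [-0.219, -0.976, 0.0], [0.002, -0.001, -1.0]]
ft_force: [-0.1, -0.1, -1.3]
grip_width: 0.0477
gripper_force: 31.7
```

Call:
jog_arm --hand '[0.035, 0.035, 0.035, 0.035, 0.035]' --pt "0.01 -0.045 0" --pt "0.01 -0.045 0" --pt "0.01 -0.045 0" --pt "0.01 -0.045 0" --pt "0.01 -0.045 0" --yaw '[-0.055, 0, 0, 0, 0]'

```text
time_s: 34.12
position: [0.544, -0.079, 0.2511]
tool_rot: [[0.962, -0.272, 0.0], [-0.272, -0.962, -0.0], [0.0, 0.0, -1.0]]
ft_force: [0.2, 0.2, -1.4]
grip_width: 0.0478
gripper_force: 31.7
```

Call:
jog_arm --hand '[0.035, 0.035, 0.035, 0.035, 0.035]' --pt "0.01 -0.045 0" --pt "0.01 -0.045 0" --pt "0.01 -0.04 0" --pt "0.005 -0.025 0" --pt "0 0 0" --yaw '[0, 0, 0, 0, 0]'

```text
time_s: 34.75
position: [0.5789, -0.234, 0.2503]
tool_rot: [[0.962, -0.274, -0.001], [-0.274, -0.962, 0.0], [-0.001, 0.0, -1.0]]
ft_force: [-0.1, 1.6, -2.1]
grip_width: 0.0474
gripper_force: 31.6
```

Call:
jog_arm --hand '[0.035, 0.035, 0.035, 0.035, 0.035]' --pt "0.003 -0.03 0" --pt "0.0027 -0.0294 0" --pt "0 0 -0.03" --pt "0 0 -0.04" --pt "0 0 -0.03" --yaw '[0, 0, 0, 0, 0]'

```text
time_s: 35.38
position: [0.5845, -0.2905, 0.1493]
tool_rot: [[0.963, -0.271, -0.001], [-0.271, -0.963, 0.001], [-0.001, -0.001, -1.0]]
ft_force: [0.6, -0.7, -1.7]
grip_width: 0.0476
gripper_force: 31.7
```

Call:
jog_arm --hand '[0.035, 0.035, 0.035, 0.035, 0.035]' --pt "0 0 -0.007" --pt "0 0 0" --pt "0 0 0" --pt "0 0 0" --pt "0 0 0" --yaw '[0, 0, 0, 0, 0]'

```text
time_s: 36.0
position: [0.5851, -0.2921, 0.1437]
tool_rot: [[0.962, -0.272, 0.001], [-0.272, -0.962, -0.0], [0.001, 0.0, -1.0]]
ft_force: [0.3, -0.1, -1.1]
grip_width: 0.0475
gripper_force: 31.6
```

Run:
```python
from h import *
im=snap('scene','s17');snap('top','t17');o=env.observe();p=np.array(o['position']);print(p,o['ft_force'],np.round(o['tool_rot'],3).tolist())
B=np.array([.5836,-.2931,.14]);d=np.array([np.cos(np.radians(-15.7)),np.sin(np.radians(-15.7)),0]);n=np.array([-d[1],d[0],0])
z=np.array([0,0,1.])
# predictions for heads in scene0
pr=lambda P:proj('scene',P).round(1).tolist()
print('beam',pr(B),'lampface c/top/bot/left/right',[pr(B+d*.0995+k) for k in(0*z,.028*z,-.028*z,.028*n,-.028*n)],'lamp top mid',pr(B+d*.14+.028*z))
print('tube tip c/top/bot',[pr(B-d*.0995+k) for k in(0*z,.012*z,-.012*z)],'sensor box front corners',[pr(B-d*.125+a*n*.028+b*.028*z) for a in(1,-1) for b in(1,-1)])
c=p-[0,0,.0032]-d*.001
print('cell MF +-y',[pr(c+s*d*.036+.023*z+w*n*.024) for s in(1,-1) for w in(1,-1)],'bot',[pr(c+d*.033-.023*z+w*n*.024) for w in(1,-1)])
g0=cv2.imread('raw_scene0.png').astype(int).sum(2)//3
for r in(205,211,217,222,228):print('lamp',r,g0[r,112:150].tolist())
for cc in(131,):print('lampcol',g0[200:240,cc].tolist())
for r in(165,170,175):print('sens',r,g0[r,165:198].tolist())
print('senscol',[g0[155:188,cc].tolist() for cc in(176,186)])
```

```text
[ 0.58505577 -0.29205306  0.14339874] [-0.51630341 -0.23712779 -1.30978753] [[0.962, -0.272, 0.0], [-0.272, -0.962, -0.0], [0.0, 0.0, -1.0]]
beam [156.9, 193.5] lampface c/top/bot/left/right [[138.5, 211.2], [137.0, 202.5], [140.0, 219.9], [147.6, 213.0], [129.5, 209.5]] lamp top mid [128.8, 210.1]
tube tip c/top/bot [[173.4, 177.5], [173.0, 174.0], [173.8, 181.0]] sensor box front corners [[184.7, 166.9], [186.5, 183.1], [168.1, 164.2], [170.2, 180.3]]
cell MF +-y [[157.4, 194.1], [142.2, 191.4], [169.9, 182.0], [155.1, 179.4]] bot [[160.0, 207.6], [145.0, 204.8]]
lamp 205 [201, 203, 204, 202, 201, 202, 203, 203, 204, 204, 204, 204, 201, 200, 199, 201, 205, 214, 139, 81, 74, 73, 76, 77, 78, 78, 79, 57, 73, 123, 197, 208, 204, 202, 202, 201, 200, 201]
lamp 211 [204, 204, 205, 204, 202, 201, 202, 202, 205, 209, 213, 130, 67, 56, 57, 73, 77, 75, 64, 44, 49, 67, 75, 75, 72, 67, 66, 64, 61, 57, 54, 50, 40, 57, 152, 195, 201, 201]
lamp 217 [205, 204, 204, 208, 148, 66, 43, 64, 68, 68, 72, 75, 63, 43, 51, 68, 76, 69, 57, 44, 62, 61, 43, 48, 53, 46, 33, 42, 37, 30, 25, 20, 11, 120, 190, 200
[... 621 characters left out ...]
, 125, 125, 128, 128, 127, 128, 124, 98, 57, 39, 38, 33, 31, 89, 168, 195, 193, 194, 195]
sens 170 [199, 201, 201, 205, 159, 78, 42, 46, 42, 30, 24, 26, 26, 25, 31, 43, 47, 46, 46, 47, 43, 40, 38, 36, 39, 38, 36, 38, 162, 209, 208, 212, 169]
sens 175 [201, 201, 202, 208, 132, 5, 41, 54, 60, 69, 59, 26, 16, 14, 12, 8, 10, 36, 45, 44, 47, 42, 36, 39, 39, 37, 32, 25, 119, 191, 174, 123, 111]
senscol [[111, 113, 111, 126, 124, 123, 123, 124, 124, 129, 106, 57, 44, 45, 32, 26, 26, 23, 19, 11, 26, 43, 46, 39, 36, 5, 93, 199, 210, 205, 203, 206, 201], [113, 113, 112, 101, 120, 124, 124, 125, 127, 126, 98, 57, 38, 38, 39, 40, 41, 39, 42, 42, 42, 42, 42, 41, 40, 38, 32, 144, 196, 206, 175, 153, 142]]
```

Call:
jog_arm --hand '[0.035, 0.035, 0.035, 0.035, 0.035]' --pt "-0.0027 -0.0017 0" --pt "0 0 0" --pt "0 0 0" --pt "0 0 0" --pt "0 0 0" --yaw '[0, 0, 0, 0, 0]'

```text
time_s: 36.72
position: [0.5824, -0.2937, 0.1432]
tool_rot: [[0.962, -0.272, 0.0], [-0.272, -0.962, -0.0], [0.0, 0.0, -1.0]]
ft_force: [0.3, -0.5, -1.0]
grip_width: 0.0479
gripper_force: 31.6
```

Run:
```python
from h import *
im=snap('scene','s18').astype(int).sum(2)//3;o=env.observe();p=np.array(o['position']);print(p,o['ft_force'],o['qvel'].round(4) if hasattr(o['qvel'],'round') else o['qvel'],o['time_s'])
d=np.array([np.cos(np.radians(-15.8)),np.sin(np.radians(-15.8)),0]);n=np.array([-d[1],d[0],0]);z=np.array([0,0,1.])
c=p-[0,0,.0032]-d*.001;pr=lambda P:proj('scene',P).round(1).tolist()
print('MF',[pr(c+d*.036+.023*z+w*n*.024) for w in(1,-1)],'bot',[pr(c+d*.033-.023*z+w*n*.024) for w in(1,-1)])
for r in range(184,214):print(r,' '.join('%3d'%v for v in im[r,136:168]))
```

```text
[ 0.58233574 -0.29369257  0.14313222] [-0.19649989  0.17781945 -1.18783909] [-0.024  -0.0495 -0.0465 -0.0541  0.0091  0.0016] 36.775
MF [[157.1, 193.6], [141.9, 190.9]] bot [[159.6, 207.1], [144.7, 204.4]]
184 209 209 210 210 211 216 211 104   2  44  41  14   5 128 107  76  69  68  64 101 148 180 188 191 139  56   8  11   7  15  16  15
185 207 208 209 210 210 212 221 145  55  61  37  11 128 116  79  69  68  69  65 102 138 177 188 190 186 118  25  10  11  13  14  16
186 209 209 209 208 208 211 217 148  55  52  47 115 108  76  67  69  70  68  65 114 130 174 187 189 193 139  54   8   9  15  12  12
187 210 210 210 209 209 210 215 144  48  64 123 102  73  68  69  70  69  68  75 118 128 173 190 188 192 168 108  40  10  10  15  11
188 211 211 209 209 209 210 213 171  88 122  98  70  66  69  70  69  71  67  77 120 129 164 184 189 173 127  83  55  30  17  12  12
189 210 210 210 210 210 211 212 216 167  99  64  65  66  69  68  69  68  67  88 122 129 151 182 175 160 102  57  58  42  21  14  15
190 209 209 210 211 211 211 215 158 142 135 116  94  86  72  64  66  65  64 100 126 129 151 165 159 12
[... 2365 characters left out ...]
 206 207 207 205 206 205 205 204 204 202
209  79  75  75  74  69  64  61  54  69 134 195 206 205 206 205 204 205 207 207 206 206 205 204 203 203 203 203 202 202 205 205 203
210  76  74  72  69  66  63  59  53  44 109 196 209 205 204 203 203 203 205 204 205 205 204 204 205 205 204 204 204 205 207 210 212
211  74  70  67  65  61  59  55  50  41  60 157 203 207 206 207 207 206 206 204 203 201 204 204 205 205 203 204 204 207 212 173 143
212  71  69  65  62  58  54  51  46  40  28 111 193 209 208 209 208 208 205 204 203 203 203 204 204 204 205 204 206 209 171 122 108
213  65  67  61  57  56  52  46  42  39  25  99 191 208 208 208 206 205 204 206 206 204 204 203 205 206 208 211 169 140 124 111 109
```

Call:
jog_arm --hand '[0.035, 0.035, 0.035, 0.035, 0.035]' --pt "0 0 0" --pt "0 0 0" --pt "0 0 0" --pt "0 0 0" --pt "0 0 0" --yaw '[0, 0, 0, 0, 0]'

```text
time_s: 37.4
position: [0.5823, -0.2937, 0.1431]
tool_rot: [[0.962, -0.272, -0.0], [-0.272, -0.962, 0.0], [-0.0, -0.0, -1.0]]
ft_force: [0.7, 1.1, -0.6]
grip_width: 0.0476
gripper_force: 31.6
```

```bash
python3 -c "
from rig import env
o=env.observe();print(o['position'],o['qvel'],o['ft_force']);print(env.close_job())"
```

```text
[ 0.5823288  -0.29371959  0.14314952] [ 0.03404366  0.08324093  0.04264194 -0.04332805 -0.01756689 -0.07608802] [ 0.68200984  1.1250135  -0.57440218]
the job is handed in; nothing more can be done
None
```

I handed the job in at 37.4 s of the 51 s allowed. The four chips appear to be in the empty tub and the upright, empty cell is held still in the light path, centred to within a few mm by camera. I set the cell down and re-gripped it on the way, and while tipping, the gripper's body may have touched a pane's top edge.

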